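Load the tube roller mixer from the pouring tray

ROBOT

A 6-joint arm with a two-finger parallel gripper is mounted at the origin on the work surface. World frame = base frame: x ahead of the robot, y to its left, z up, the work surface at z = 0. Lengths are in mm, angles in rad, forces in N, time in s.
With the tool pointing down it reaches from about 350 to 975 mm from the base axis. Payload 7.1 kg.
Tool frame: the origin (TCP) lies between the finger pads; the fingertips stand 14 mm ahead of it and the grasp point (between the pads) lies 5 mm behind it; z points along the fingers, y is the direction in which the jaws open and shut (so a half turn about z gives the same grasp; the last joint's range is limited). The gripper opens to 88 mm and grips with 3 to 60 N. Pads are 20 mm wide; open, the fingers measure 115 mm over their backs; the gripper's body (75 mm by 178 mm) begins 61 mm behind the grasp point.
Start: joints at [-1.356, 0.423, 1.63, -0, 1.089, -0.019], TCP at [144.817, -607.975, 236.675] pointing down, gripper open.
Joint ranges: [-3, 3], [-0.9, 2.11], [0.09, 2.58], [-1.31, 4.45], [0.11, 2.69], [-2.54, 2.54]. Speed limits (rad/s): [2.39, 2.39, 3.01, 3.14, 3.14, 3.14].

INTERFACE

Orientations are given as a rotation vector (axis times angle).
In Python, from workcell import get_obs, get_image, calibration, close_job, regions_of, place_of gives the robot as it stands.
- The arm moves only by the tool move_arm, never from a script. Its argument "deltas" is a list of rows, each a list of 5 numbers: the closure in counts, from 0 (fully open) to 255 (shut), then the shift along the tool's x, y, z in m, then the turn about the tool's z in rad. In form: [[grip, x, y, z, roll], ...]. A call has 1 to 5 rows; each row is the pose to reach, as a shift and turn from the pose commanded when the call began, along the tool's axes at that moment; what a row does not reach only later rows make up. A row lasts 1/12 s, in which the tool goes at most 41.7 mm and 7.16 degrees, less where a joint would pass 70% of its speed; a pose out of reach is approached as far as the arm can. A call with a gripper value outside its range is refused whole. The fingers move at their own pace and stop on an object; the grip force is fixed at half the most. Time passes only in rows, so rows that repeat a pose let the fingers close. It gives the time, the measured TCP pose, the force and the opening at its end, in the units of the state.
- get_obs(): the state, without advancing time (a new reading comes with each control period).
- get_image(name): name is "scene" or "top" or "wrist"; returns the picture (384x512x3 uint8, blue, green, red); there is no depth.
- calibration(name): a dict with "intrinsics" (3x3 intrinsics, pixels), "world_to_cam" (4x4, takes a point from world to camera coordinates); the wrist camera has in their place "hand_eye" (4x4, takes a point from camera to tool coordinates, whose origin is the TCP and whose axes are the flange's). Camera axes: x right, y down, z forward; pixel columns grow to the right and rows downward; lengths in mm; the calibration is good to about 2 mm. A picture is of the moment at which its call begins: read the wrist's pose just before it. calibration takes no time and is no camera call.
- close_job(): hands the job in, once; it reports no verdict.
Trained networks look in the newest picture that a camera, given by its name, has taken for a name from the list of things; names that differ only in an ending like _2 or _b are one class to them, and where a whole thing is asked for, a point or a joint stands for the part that bears it (a point fixed in the world has none). Each returns a list of dicts, best first, with "conf" (0 to 1); they miss things now and then, are a little off and sometimes report something else, mostly with a low value. They report only what shows in the picture. A call takes as long as a camera call. They do not tell look-alikes from the thing itself.
- regions_of(camera, name): "region" (384x512 bool, what is visible of it).
- place_of(camera, name): "location" ([x, y, z] in mm, in world coordinates, good to about 4 mm: a listed point, or the origin of a listed thing).
The state is a dict: "t": time; "qpos": joint angles; "qvel": joint speeds; "joint_torque": joint torques, N m; "ee_pos": TCP position; "orientation": TCP orientation; "ft_force": force on the tool from outside, world axes, zero at the start; "moment": the same for the moment, N m; "width": finger opening in mm.
Only numpy, scipy, OpenCV 4.12 (cv2) and the standard library are available. Lean on these libraries where they do the work, as an engineer would, in place of code of your own. Each camera call takes 0.05 s, during which the arm holds its last target.

TASK

Load the tube roller mixer: gently pour the four capped tubes out of the steel tray, from close above the rollers and without touching the tubes with the gripper, so that each tube lies in a groove of its own between two rollers, around the middle of the rollers' length. Then stand the empty tray upright on its bench pad again and leave everything else on the bench where it is.

Things in the scene. Friction and masses are not known exactly. Their poses are not given: they have to be found in the camera images.
- mixer: White tube roller mixer, fixed. Origin on the bench under the middle of its seven rollers; axes as mixer_top. Body 216 mm along y, x = -138 to +138 mm, plus a drive housing at x = -196 to -136 mm. Rollers' tops are at 100 mm; end plates (x = +-120 to +-138 mm) reach 94 mm, the housing 92 mm. Mains lead at the -x end.
- mixer_top (a point): Middle of the roller bed, level with the rollers' tops. Seven grey rollers, 25 mm across and 240 mm long, lie along x; axes 12.5 mm below this point at y = -81, -54, -27, 0, 27, 54, 81 mm; they do not turn. The six grooves run along x at y = -67.5, -40.5, -13.5, 13.5, 40.5, 67.5 mm. A tube in a groove has its axis 2.9 mm above this point, its top 10.9 mm above; the axis of one left on top of a roller is 8 mm above, of one perched on two tubes 11.5.
- tray_handle (a point): Grip point of the tray's handle, a flat black tongue 40 mm wide (x), 10 thick, 62 long, rising from the back wall and leaning 30 deg from upright to the tray's +y. 22 mm below its top end; 55.5 mm to +y of the tray's origin, 68.6 mm above its underside. Pinch its broad faces, along (0, 0.866, -0.5), fingers pointing down the tongue, along (0, -0.5, -0.866). Axes are the tray's.
- tray_lip (a point): Middle of the upper edge of the tray's pouring lip, 48.6 mm to -y of the tray's origin and 12 mm above its underside. Tubes stay in a level tray. Tipped slowly, lip down about x, the first goes over at 18 to 25 deg, pushed by those behind; a second may follow or stop on the lip and go at 10 to 13; the next go near 22 to 30, the last at 31 to 36. A tube that meets a full groove rolls back into the empty one behind it. Axes are the tray's.
- tray_foot (a point): Origin of the loose steel pouring tray (0.30 kg), centre of its underside; x along the tubes, -y to the pouring lip, z up. Floor 3 mm thick, 118 mm along x, flat from y = -33 to +34 mm; back wall 36 mm high at y = +34 to +37; side walls 24 mm high, 3 thick, 112 apart inside; the lip is 18 mm long, 3 thick, sloping up 30 deg from the floor's front edge.
- pad: Pale bench pad under the tray, 220 x 220 mm, 3 mm thick, fixed to the bench; origin at the centre of its underside.
- tube1: Capped amber tube, a smooth round rod 16 mm in diameter and 100 mm long, about 22 g, one of four alike; origin at the middle of its axis, its x axis along the tube. It starts lying in the tray, parallel to the lip.
- tube2: Capped amber tube, a smooth round rod 16 mm in diameter and 100 mm long, about 22 g, one of four alike; origin at the middle of its axis, its x axis along the tube. It starts lying in the tray, parallel to the lip.
- tube3: Capped amber tube, a smooth round rod 16 mm in diameter and 100 mm long, about 22 g, one of four alike; origin at the middle of its axis, its x axis along the tube. It starts lying in the tray, parallel to the lip.
- tube4: Capped amber tube, a smooth round rod 16 mm in diameter and 100 mm long, about 22 g, one of four alike; origin at the middle of its axis, its x axis along the tube. It starts lying in the tray, parallel to the lip.
- beaker: Bystander: white plastic beaker, 100 mm across, 120 mm high; origin under its centre.
- wash_bottle: Bystander: white wash bottle with yellow cap and bent spout, 68 mm across, about 210 mm high; origin under its centre.
- rack: Bystander: blue tube rack block, 90 x 150 x 50 mm high; origin under its centre.
Not all that is in view belongs to the job. What is shaped like the part that bears tray_handle but blue is not meant.

How it is judged (in metres and radians):
On the way:
1. all four tubes lie in the grooves between the rollers, each in its own (z of tube1 in the frame of mixer_top between -0.0006 and 0.0063 m and x of tube1 in the frame of mixer_top between -0.048 and 0.048 m and angle between the x axis of each of tube1, tube2, tube3, tube4 and the x axis of mixer_top, either way round below 0.1 rad and z of tube2 in the frame of mixer_top between -0.0006 and 0.0063 m and x of tube2 in the frame of mixer_top between -0.048 and 0.048 m and z of tube3 in the frame of mixer_top between -0.0006 and 0.0063 m and x of tube3 in the frame of mixer_top between -0.048 and 0.048 m and z of tube4 in the frame of mixer_top between -0.0006 and 0.0063 m and x of tube4 in the frame of mixer_top between -0.048 and 0.048 m), for 0.2 s.
At the end, for the whole second after the job is handed in: Every tube rests in a groove of its own (axis within 3.5 mm of its lying height, 0.1 rad of parallel, middle within 48 mm of mid-roller); the tray stands on its pad (middle within 55 mm along the pad's x and 65 mm along its y of the centre, 4 mm in height, tilt under 0.06 rad) (all of step 1 and linear speed of each of tube1, tube2, tube3, tube4 below 0.02 m/s and x of tray_foot in the frame of pad between -0.055 and 0.055 m and y of tray_foot in the frame of pad between -0.065 and 0.065 m and z of tray_foot in the frame of pad below 0.007 m and angle between tray_foot's own z axis and vertical below 0.06 rad); the robot touches nothing.
It fails at once if the gripper touches a tube (contact force between the fingers and tube1 above 1 N or contact force between the fingers and tube2 above 1 N or contact force between the fingers and tube3 above 1 N or contact force between the fingers and tube4 above 1 N).
It fails at once if a tube is dropped or flung: it moves faster than 1.2 m/s, as after a fall of 75 mm (linear speed of any of tube1, tube2, tube3, tube4 above 1.2 m/s).
It fails at once if a bystander is moved by more than 30 mm (distance of any of beaker, wash_bottle, rack from where it was at the start of the episode above 0.03 m).
It also fails if it takes over 64 s, if anything falls off the work surface, if the arm or the gripper's body presses on something with over 40 N, if the wrist force passes 120 N, or if a joint passes its speed limit or range.

## Working session

There is one attempt and no reset: what is moved stays moved. The work goes in short steps, Python scripts to look and compute and a tool call to move; the robot and the scene stay as the last step left them, time stands still between calls to the robot, and variables do not carry over. Pictures are saved under pics/ and viewed, and the job is handed in when it is done.

Besides the shell and the picture viewer there is one more tool, called after "Call:" by a JSON object that holds its "fn" and its "kwargs". move_arm: Moves the arm, as the interface text tells. Its arguments: {"type":"object","properties":{"deltas":{"type":"array","items":{"type":"array","items":{"type":"number"}}}},"required":["deltas"]}

```bash
mkdir -p pics; ls
python3 - <<'E'
from workcell import *
import cv2,numpy as np
from scipy.spatial.transform import Rotation as R
o=get_obs(); print(o['t'],o['ee_pos'],o['orientation'],o['width']); print(R.from_rotvec(o['orientation']).as_matrix().round(3))
for c in ('scene','top','wrist'):
    im=get_image(c); cv2.imwrite(f'pics/a_{c}.png',im)
    k=calibration(c); print(c,np.array(k['intrinsics']).round(1).tolist(),[np.array(v).round(3).tolist() for kk,v in k.items() if kk!='intrinsics'])
for c in ('scene','top'):
  for n in ('mixer_top','tray_handle','tray_lip','tray_foot','pad','mixer','tube1','beaker','wash_bottle','rack'):
    print(c,n,[(round(d['conf'],2),np.round(d['location'],0).tolist()) for d in place_of(c,n)][:5])
E
```

```text
pics
0.0 [ 144.70040834 -607.44721006  235.89074799] [-3.11862805e+00 -3.66159186e-01  2.49328259e-04] 87.81934782391801
[[ 0.973  0.232 -0.   ]
 [ 0.232 -0.973  0.002]
 [ 0.    -0.002 -1.   ]]
scene [[369.7, 0.0, 257.3], [0.0, 369.7, 187.0], [0.0, 0.0, 1.0]] [[[0.823, 0.567, -0.006, -415.266], [0.423, -0.62, -0.661, -194.282], [-0.379, 0.541, -0.751, 1378.089], [0.0, 0.0, 0.0, 1.0]]]
top [[430.8, 0.0, 255.9], [0.0, 430.8, 193.3], [0.0, 0.0, 1.0]] [[[0.025, -1.0, -0.012, -33.286], [-0.99, -0.023, -0.137, 527.497], [0.137, 0.015, -0.99, 1207.722], [0.0, 0.0, 0.0, 1.0]]]
wrist [[286.3, 0.0, 252.7], [0.0, 286.3, 190.2], [0.0, 0.0, 1.0]] [[[0.001, -0.97, -0.244, 67.367], [1.0, 0.001, 0.0, -0.315], [0.0, -0.244, 0.97, -148.714], [0.0, 0.0, 0.0, 1.0]]]
scene mixer_top [(0.61, [596.0, -189.0, 98.0]), (0.47, [526.0, 193.0, 18.0])]
scene tray_handle [(0.71, [314.0, 268.0, 70.0]), (0.66, [699.0, 466.0, 68.0]), (0.6, [514.0, 240.0, 72.0]), (0.59, [420.0, 396.0, 66.0])]
scene tray_lip [(0.93, [529.0, 141.0, 18.0]), (0.7, [488.0, 463.0, 9.0]), (0.68, [761.0, 378.0, 12.0]), (0.65, [233.0, 201.0, 1
[... 729 characters left out ...]
8.0]), (0.76, [417.0, 386.0, 71.0]), (0.73, [518.0, 247.0, 71.0])]
top tray_lip [(0.93, [523.0, 136.0, 19.0]), (0.81, [753.0, 379.0, 10.0]), (0.68, [233.0, 206.0, 16.0]), (0.68, [494.0, 466.0, 10.0])]
top tray_foot [(0.96, [522.0, 189.0, 2.0]), (0.8, [272.0, 237.0, -2.0]), (0.8, [725.0, 424.0, -2.0]), (0.75, [458.0, 428.0, 1.0])]
top pad [(0.93, [516.0, 204.0, 4.0])]
top mixer [(0.88, [595.0, -191.0, 1.0])]
top tube1 [(0.55, [529.0, 177.0, 12.0]), (0.52, [522.0, 212.0, 13.0]), (0.51, [522.0, 200.0, 16.0]), (0.47, [529.0, 160.0, 13.0])]
top beaker [(0.96, [488.0, -427.0, -5.0]), (0.51, [779.0, 130.0, 5.0])]
top wash_bottle [(0.72, [636.0, -437.0, -0.0])]
top rack [(0.65, [781.0, 132.0, 6.0])]
```

View pics/a_scene.png

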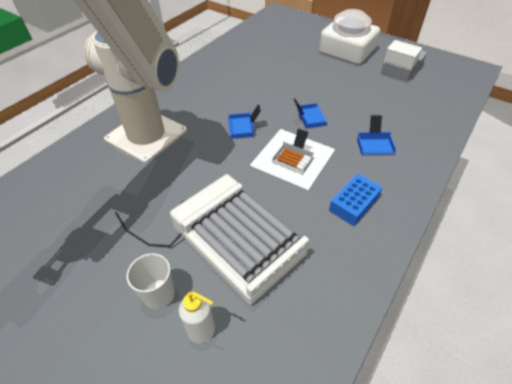

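View pics/a_top.png

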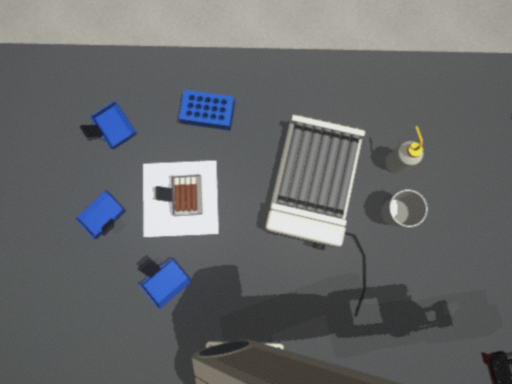

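Run:
```python
import cv2
t=cv2.imread('pics/a_top.png');s=cv2.imread('pics/a_scene.png')
import numpy as np
c1=cv2.resize(t[170:380,110:390],None,fx=2.8,fy=2.8,interpolation=cv2.INTER_CUBIC);cv2.imwrite('pics/a_topc.png',c1)
c2=cv2.resize(t[130:280,90:250],None,fx=4,fy=4,interpolation=cv2.INTER_CUBIC);cv2.imwrite('pics/a_tray.png',c2)
```

```text
(no output)
```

View pics/a_tray.png

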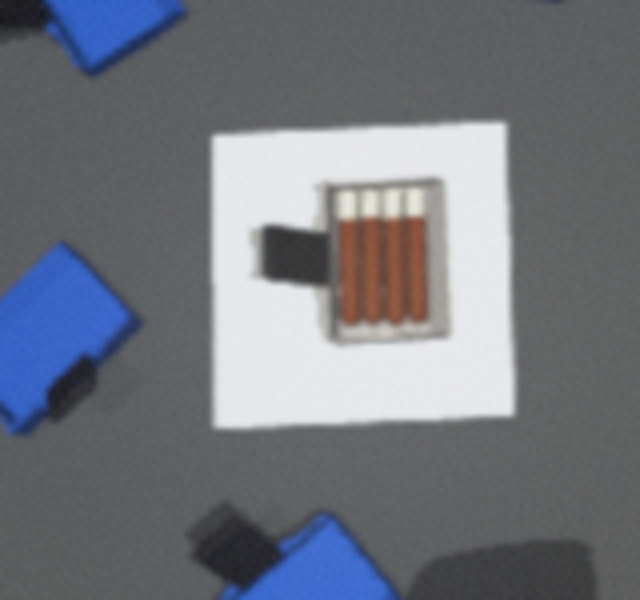

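View pics/a_topc.png

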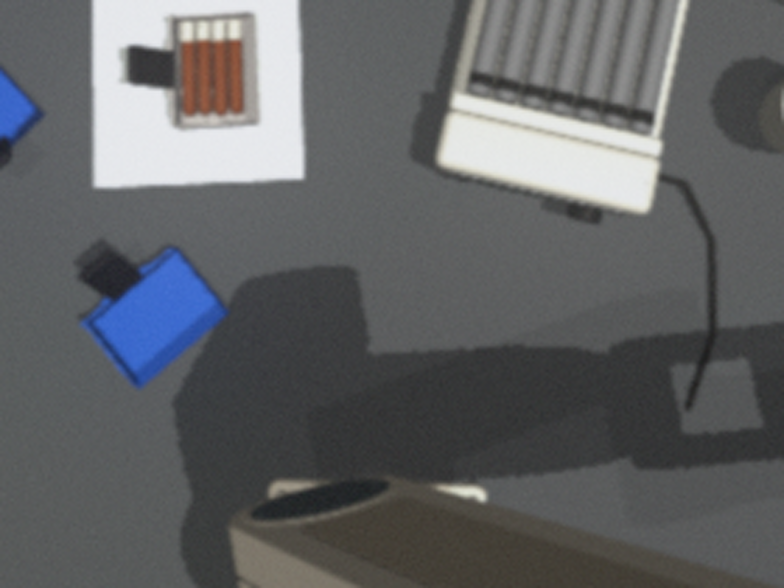

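```bash
cat > h.py <<'E'
import numpy as np,cv2
from workcell import *
from scipy.spatial.transform import Rotation as R
def proj(c,P):
    k=calibration(c);P=np.atleast_2d(P)
    if c=='wrist':
        o=get_obs();T=np.eye(4);T[:3,:3]=R.from_rotvec(o['orientation']).as_matrix();T[:3,3]=o['ee_pos']
        W=np.linalg.inv(T@np.array(k['hand_eye']))
    else: W=np.array(k['world_to_cam'])
    p=P@W[:3,:3].T+W[:3,3];q=p@np.array(k['intrinsics']).T
    return q[:,:2]/q[:,2:]
def pose(x,y,z,yaw,P):
    P=np.atleast_2d(np.array(P,float)); r=R.from_euler('z',yaw,degrees=True)
    return r.apply(P)+[x,y,z]
def box(x0,x1,y0,y1,z): return [[x0,y0,z],[x1,y0,z],[x1,y1,z],[x0,y1,z]]
E
python3 - <<'E'
from h import *
im=get_image('top')
r=regions_of('top','mixer')[0]['region'];print(cv2.minAreaRect(cv2.findNonZero(r.astype(np.uint8))))
def ov(yaw,x,y):
    big=cv2.resize(im,None,fx=4,fy=4,interpolation=cv2.INTER_CUBIC)
    L=[box(-138,-120,-108,108,94),box(120,138,-108,108,94),box(-196,-136,-108,108,92)]+[[[-120,a,100],[120,a,100]] for a in range(-81,82,27)]
    for l in L:
        q=(proj('top',pose(x,y,0,yaw,l))+.5)*4-.5
        cv2.polylines(big,[q.astype(int)],True,(0,0,255),1)
    return big[430:1010,1040:1500]
cv2.imwrite('pics/b_mix.png',np.hstack([ov(-13,594,-191)]))
E
```

```text
((315.2231750488281, 211.0750274658203), (192.4693603515625, 98.69081115722656), 89.58179473876953)
```

View pics/b_mix.png

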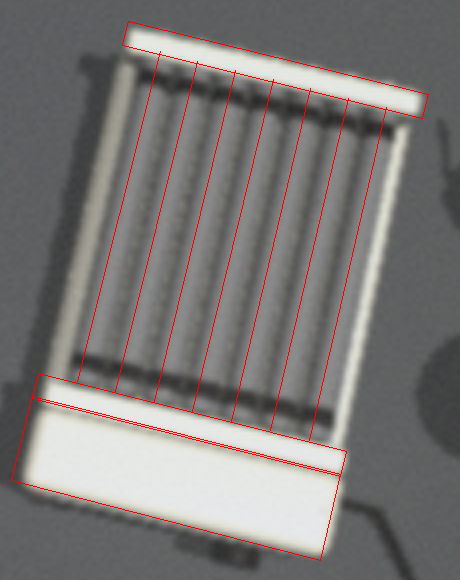

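Run:
```python
from h import *
from scipy.optimize import minimize
im=cv2.imread('pics/a_top.png'); g=cv2.cvtColor(im,cv2.COLOR_BGR2GRAY)
big=cv2.resize(g,None,fx=4,fy=4,interpolation=cv2.INTER_CUBIC).astype(float)
gx=cv2.GaussianBlur(big,(0,0),4)
# contrast across outline segments: inside minus outside sampled 5mm apart
S=[([-196,-100,92],[-196,100,92],[-1,0]),([138,-100,94],[138,100,94],[1,0]),([120,-90,94],[120,90,94],[-1,0]),([-192,108,92],[-140,108,92],[0,1]),([-192,-108,92],[-140,-108,92],[0,-1]),([-120,-90,94],[-120,90,94],[1,0])]
def f(p):
    s=0
    for a,b,n in S:
        t=np.linspace(0,1,40)[:,None];P=np.array(a)*(1-t)+np.array(b)*t;n3=np.array([*n,0])
        for sg in(1,-1):
            q=(proj('top',pose(p[0],p[1],0,p[2],P-sg*n3*4))+.5)*4-.5
            v=cv2.remap(gx.astype(np.float32),q[:,0].astype(np.float32),q[:,1].astype(np.float32),cv2.INTER_LINEAR)
            s+=sg*np.clip(v,80,220).mean()
    return -s
best=min((minimize(f,[594+a,-191+b,c],method='Nelder-Mead',options=dict(xatol=.05,fatol=.01)) for a in(-5,0,5) for b in(-5,0,5) for c in(-14,-12)),key=lambda r:r.fun)
print(best.x,best.fun); x,y,w=best.x
b4=cv2.resize(im,None,fx=4,fy=4,interpolation=cv2.INTER_CUBIC)
L=[box(-138,-120,-108,108,94),box(120,138,-108,108,94),box(-196,-136,-108,108,92)]+[[[-120,a,100],[120,a,100]] for a in range(-81,82,27)]
for l in L: cv2.polylines(b4,[((proj('top',pose(x,y,0,w,l))+.5)*4-.5).astype(int)],True,(0,0,255),1)
cv2.imwrite('pics/b_mix2.png',b4[430:1010,1040:1500])
# tray overlay
tx,ty,tw=523,188,5
b4=cv2.resize(im,None,fx=6,fy=6,interpolation=cv2.INTER_CUBIC)
L=[(box(-59,59,-33,37,3),(0,0,255)),([[-59,-48.6,15],[59,-48.6,15]],(0,255,0)),([[-59,37,39],[59,37,39],[59,34,39],[-59,34,39]],(255,0,0)),([[-20,66.5-4.3,90],[20,66.5-4.3,90],[20,66.5+4.3,87],[-20,66.5+4.3,87]],(0,255,255))]
for l,c in L: cv2.polylines(b4,[((proj('top',pose(tx,ty,0,tw,l))+.5)*6-.5).astype(int)],True,c,1)
cv2.polylines(b4,[((proj('top',pose(516,204,0,0,box(-110,110,-110,110,3)))+.5)*6-.5).astype(int)],True,(255,0,255),1)
cv2.imwrite('pics/b_tray.png',b4[920:1440,830:1330])
```

```text
Traceback (most recent call last):
  File "h.py", line 5, in proj
    k=calibration(c);P=np.atleast_2d(P)
ValueError: time passes only in moves, steps and waits
```

```bash
python3 - <<'E'
s=open('h.py').read()
s=s.replace("def proj(c,P):\n    k=calibration(c)","_K={}\ndef proj(c,P):\n    k=_K.setdefault(c,None) or calibration(c);_K[c]=k")
open('h.py','w').write(s)
E
cat > fit.py <<'E'
from h import *
from scipy.optimize import minimize
im=cv2.imread('pics/a_top.png'); g=cv2.cvtColor(im,cv2.COLOR_BGR2GRAY)
big=cv2.resize(g,None,fx=4,fy=4,interpolation=cv2.INTER_CUBIC).astype(float)
gx=cv2.GaussianBlur(big,(0,0),4)
S=[([-196,-100,92],[-196,100,92],[-1,0]),([138,-100,94],[138,100,94],[1,0]),([120,-90,94],[120,90,94],[-1,0]),([-192,108,92],[-140,108,92],[0,1]),([-192,-108,92],[-140,-108,92],[0,-1]),([-120,-90,94],[-120,90,94],[1,0])]
def f(p):
    s=0
    for a,b,n in S:
        t=np.linspace(0,1,40)[:,None];P=np.array(a)*(1-t)+np.array(b)*t;n3=np.array([*n,0])
        for sg in(1,-1):
            q=(proj('top',pose(p[0],p[1],0,p[2],P-sg*n3*4))+.5)*4-.5
            v=cv2.remap(gx.astype(np.float32),q[:,0].astype(np.float32),q[:,1].astype(np.float32),cv2.INTER_LINEAR)
            s+=sg*np.clip(v,80,220).mean()
    return -s
best=min((minimize(f,[594+a,-191+b,c],method='Nelder-Mead',options=dict(xatol=.05,fatol=.01)) for a in(-5,0,5) for b in(-5,0,5) for c in(-14,-12)),key=lambda r:r.fun)
print(best.x,best.fun); x,y,w=best.x
b4=cv2.resize(im,None,fx=4,fy=4,interpolation=cv2.INTER_CUBIC)
L=[box(-138,-120,-108,108,94),box(120,138,-108,108,94),box(-196,-136,-108,108,92)]+[[[-120,a,100],[120,a,100]] for a in range(-81,82,27)]
for l in L: cv2.polylines(b4,[((proj('top',pose(x,y,0,w,l))+.5)*4-.5).astype(int)],True,(0,0,255),1)
cv2.imwrite('pics/b_mix2.png',b4[430:1010,1040:1500])
tx,ty,tw=523,188,5
b4=cv2.resize(im,None,fx=6,fy=6,interpolation=cv2.INTER_CUBIC)
L=[(box(-59,59,-33,37,3),(0,0,255)),([[-59,-48.6,15],[59,-48.6,15]],(0,255,0)),([[-59,37,39],[59,37,39],[59,34,39],[-59,34,39]],(255,0,0)),([[-20,66.5-4.3,90],[20,66.5-4.3,90],[20,66.5+4.3,87],[-20,66.5+4.3,87]],(0,255,255))]
for l,c in L: cv2.polylines(b4,[((proj('top',pose(tx,ty,0,tw,l))+.5)*6-.5).astype(int)],True,c,1)
cv2.polylines(b4,[((proj('top',pose(516,204,0,0,box(-110,110,-110,110,3)))+.5)*6-.5).astype(int)],True,(255,0,255),1)
cv2.imwrite('pics/b_tray.png',b4[920:1440,830:1330])
E
python3 fit.py
```

```text
[ 592.81666838 -192.39721548  -11.81806945] -531.49560546875
```

View pics/b_mix2.png

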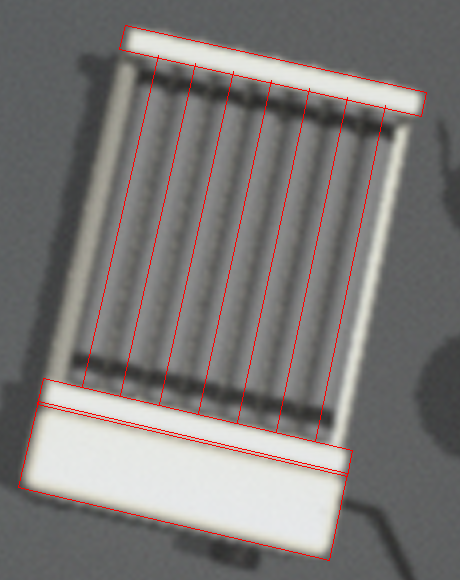

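View pics/b_tray.png

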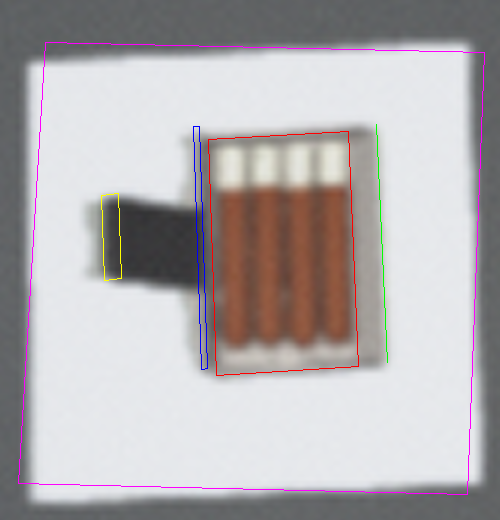

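```bash
cat > go.py <<'E'
import sys
from h import *
# usage: go.py x y z xang_deg -> delta in tool axes
def d(x,y,z,a=None):
    o=get_obs();M=R.from_rotvec(o['orientation']).as_matrix()
    cur=np.degrees(np.arctan2(M[1,0],M[0,0])); v=M.T@(np.array([x,y,z])-o['ee_pos'])/1000
    r=0 if a is None else -np.radians((a-cur+180)%360-180)
    print('t',round(o['t'],2),'pos',o['ee_pos'].round(1),'xang',round(cur,2),'F',o['ft_force'].round(1),'w',round(o['width'],1))
    print('delta',v.round(4).tolist(),round(r,4),'len',round(np.linalg.norm(v)*1000))
if __name__=='__main__': d(*map(float,sys.argv[1:]))
E
python3 go.py 480 -190 230 50
```

```text
t 1.25 pos [ 144.8 -608.   236.7] xang 13.4 F [ 0.9  0.1 -0.2] w 87.5
delta [0.4229, -0.3289, 0.0067] -0.6389 len 536
```

Call:
{"fn": "move_arm", "kwargs": {"deltas": [[0,0.033,-0.0255,0,-0.12],[0,0.066,-0.051,0,-0.24],[0,0.099,-0.0765,0,-0.36],[0,0.132,-0.102,0,-0.48],[0,0.16,-0.125,0,-0.6]]}}

```text
t: 1.67
ee_pos: [272.6, -447.4, 236.7]
orientation: [2.869, 1.28, 0.0]
ft_force: [0.3, -0.4, 0.0]
width: 87.6
```

```bash
python3 go.py 490 -150 220 80
```

```text
t 1.67 pos [ 272.6 -447.4  236.7] xang 48.1 F [ 0.3 -0.4  0. ] w 87.6
delta [0.3666, -0.0367, 0.0168] -0.5567 len 369
```

Call:
{"fn": "move_arm", "kwargs": {"deltas": [[0,0.041,-0.004,0,-0.11],[0,0.082,-0.008,0,-0.22],[0,0.123,-0.012,0,-0.33],[0,0.164,-0.016,0,-0.44],[0,0.205,-0.02,0,-0.55]]}}

```text
t: 2.08
ee_pos: [395.3, -282.4, 237.0]
orientation: [2.413, 2.01, 0.0]
ft_force: [1.0, -0.4, -0.1]
width: 88.1
```

```bash
python3 go.py 518 150 200 95
```

```text
t 2.08 pos [ 395.3 -282.4  237. ] xang 79.58 F [ 1.  -0.4 -0.1] w 88.1
delta [0.4474, 0.0424, 0.0369] -0.2691 len 451
```

Call:
{"fn": "move_arm", "kwargs": {"deltas": [[0,0.041,0.004,0.003,-0.054],[0,0.082,0.008,0.006,-0.108],[0,0.123,0.012,0.01,-0.162],[0,0.164,0.016,0.013,-0.216],[0,0.205,0.02,0.017,-0.269]]}}

```text
t: 2.5
ee_pos: [452.6, -84.4, 220.0]
orientation: [2.125, 2.313, 0.001]
ft_force: [0.0, -0.3, -1.2]
width: 87.8
```

```bash
python3 go.py 518 150 190 95
```

```text
t 2.5 pos [452.6 -84.4 220. ] xang 94.84 F [ 0.  -0.3 -1.2] w 87.8
delta [0.2281, 0.0849, 0.03] -0.0027 len 245
```

Call:
{"fn": "move_arm", "kwargs": {"deltas": [[0,0.039,0.0145,0.004,0],[0,0.078,0.029,0.008,0],[0,0.117,0.0435,0.012,0],[0,0.156,0.058,0.016,0],[0,0.195,0.0725,0.02,0]]}}

```text
t: 2.92
ee_pos: [508.6, 115.5, 199.8]
orientation: [2.128, 2.311, 0.001]
ft_force: [1.1, -0.5, 0.8]
width: 87.8
```

```bash
cat > trayw.py <<'E'
from h import *
import sys
im=get_image('wrist'); 
for n in ('tray_handle','tray_lip','tray_foot'):
    print(n,[(round(d['conf'],2),np.round(d['location'],0).tolist()) for d in place_of('wrist',n)][:3])
tx,ty,tw=map(float,sys.argv[1:4])
cv2.imwrite('pics/w_raw.png',im)
b=cv2.resize(im,None,fx=1.5,fy=1.5,interpolation=cv2.INTER_CUBIC)
L=[(box(-59,59,-33,37,3),(0,0,255)),([[-59,-48.6,15],[59,-48.6,15]],(0,255,0)),([[-59,37,39],[59,37,39],[59,34,39],[-59,34,39]],(255,0,0)),([[-20,66.5-4.3,93],[20,66.5-4.3,93],[20,66.5+4.3,88],[-20,66.5+4.3,88]],(0,255,255))]
for l,c in L: cv2.polylines(b,[((proj('wrist',pose(tx,ty,0,tw,l))+.5)*1.5-.5).astype(int)],True,c,1)
cv2.imwrite(sys.argv[4],b)
E
python3 trayw.py 523 190.5 5 pics/c_w.png
```

```text
tray_handle [(0.82, [516.0, 245.0, 72.0]), (0.29, [528.0, 176.0, 13.0])]
tray_lip [(0.77, [237.0, 204.0, 12.0]), (0.58, [526.0, 138.0, 18.0])]
tray_foot [(0.85, [521.0, 184.0, 2.0]), (0.57, [273.0, 234.0, 2.0]), (0.16, [528.0, 177.0, 15.0])]
```

View pics/c_w.png

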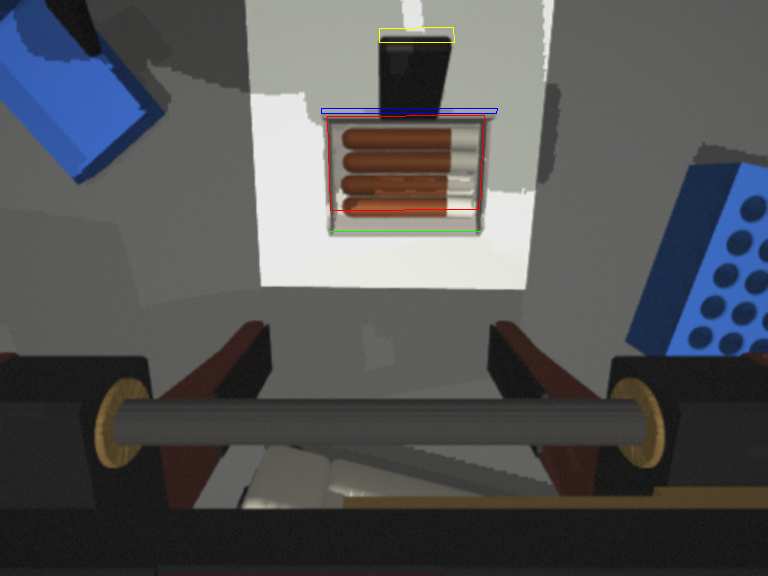

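```bash
python3 go.py 518 239.5 130 95;python3 go.py 518 239.5 60 95
```

```text
t 3.12 pos [508.2 114.3 199.5] xang 94.86 F [ 0.8  0.6 -0.3] w 87.3
delta [0.1239, 0.0204, 0.0695] -0.0024 len 144
t 3.12 pos [508.2 114.3 199.5] xang 94.86 F [ 0.8  0.6 -0.3] w 87.3
delta [0.1239, 0.0204, 0.1395] -0.0024 len 188
```

Call:
{"fn": "move_arm", "kwargs": {"deltas": [[0,0.035,0.006,0.015,0],[0,0.07,0.012,0.03,0],[0,0.105,0.017,0.045,0],[0,0.124,0.0205,0.07,0],[0,0.124,0.0205,0.09,0]]}}

```text
t: 3.53
ee_pos: [519.5, 240.4, 109.2]
orientation: [2.127, 2.311, 0.004]
ft_force: [-1.1, -0.1, 0.7]
width: 87.4
```

```bash
python3 go.py 518 239.5 60 95
python3 - <<'E'
from h import *
im=get_image('wrist');cv2.imwrite('pics/d_w.png',cv2.resize(im,None,fx=1.5,fy=1.5))
E
```

```text
t 3.53 pos [519.5 240.4 109.2] xang 94.75 F [-1.1 -0.1  0.7] w 87.4
delta [-0.0008, -0.0017, 0.0492] -0.0044 len 49
```

View pics/d_w.png

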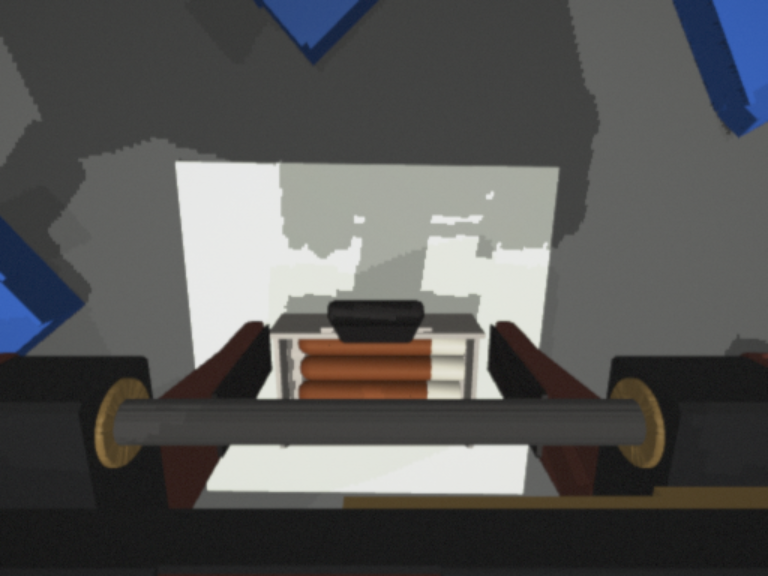

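Call:
{"fn": "move_arm", "kwargs": {"deltas": [[0,0,-0.001,0.025,0],[0,0,-0.001,0.042,0],[0,0,-0.001,0.049,0],[80,0,-0.001,0.049,0],[130,0,-0.001,0.049,0]]}}

```text
t: 4.0
ee_pos: [518.0, 237.5, 61.5]
orientation: [2.13, 2.309, -0.0]
ft_force: [0.5, -0.3, -0.3]
width: 77.7
```

Call:
{"fn": "move_arm", "kwargs": {"deltas": [[170,0,0,0,0],[200,0,0,0,0],[255,0,0,0,0],[255,0,0,0,0],[255,0,0,0,0]]}}

```text
t: 4.42
ee_pos: [517.8, 238.6, 61.2]
orientation: [2.128, 2.311, 0.001]
ft_force: [-0.4, -0.7, -0.3]
width: 44.8
```

Call:
{"fn": "move_arm", "kwargs": {"deltas": [[255,0,0,0,0],[255,0,0,0,0],[255,0,0,0,0],[255,0,0,0,0]]}}

```text
t: 4.75
ee_pos: [517.8, 238.6, 61.1]
orientation: [2.128, 2.311, 0.001]
ft_force: [-1.1, -0.3, 4.5]
width: 39.9
```

Call:
{"fn": "move_arm", "kwargs": {"deltas": [[255,0,0,-0.001,0],[255,0,0,-0.003,0],[255,0,0,-0.006,0],[255,0,0,-0.009,0],[255,0,0,-0.012,0]]}}

```text
t: 5.17
ee_pos: [517.4, 238.4, 72.8]
orientation: [-2.128, -2.31, 0.001]
ft_force: [0.5, 0.1, -3.8]
width: 39.8
```

```bash
python3 go.py 518 239.5 60 95
python3 - <<'E'
from h import *
im=get_image('wrist');cv2.imwrite('pics/e_w.png',cv2.resize(im,None,fx=1.2,fy=1.2))
im=get_image('scene');cv2.imwrite('pics/e_s.png',cv2.resize(im[90:200,200:380],None,fx=4,fy=4,interpolation=cv2.INTER_CUBIC))
E
```

```text
t 5.17 pos [517.4 238.4  72.8] xang 94.69 F [ 0.5  0.1 -3.8] w 39.8
delta [0.0011, 0.0007, 0.0128] -0.0053 len 13
```

View pics/e_w.png

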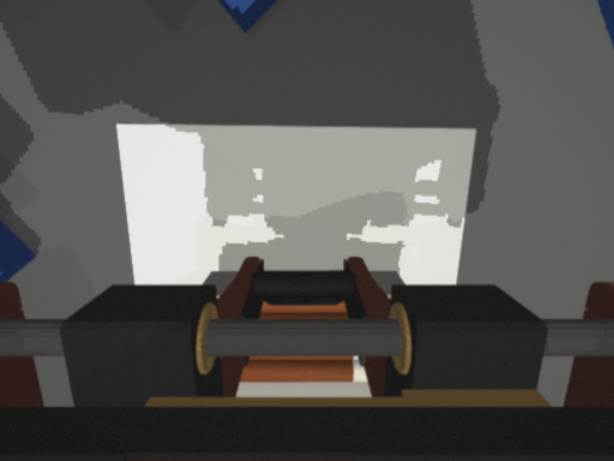

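View pics/e_s.png

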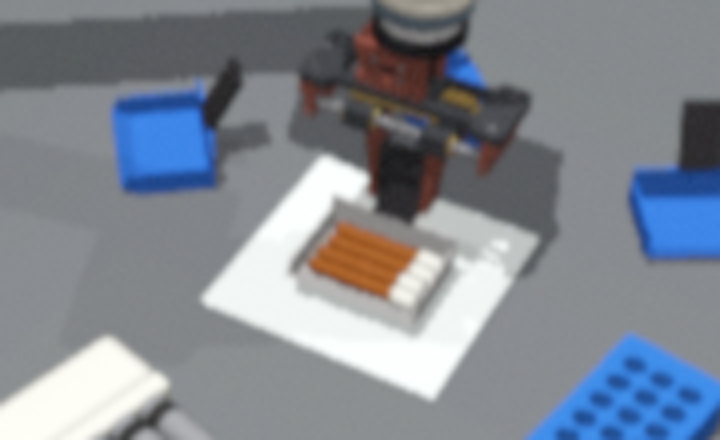

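Call:
{"fn": "move_arm", "kwargs": {"deltas": [[255,0,0,-0.006,0],[255,0,0,-0.015,0],[255,0,0,-0.025,0],[255,0,0,-0.036,0],[255,0,0,-0.046,0]]}}

```text
t: 5.68
ee_pos: [517.9, 238.6, 120.4]
orientation: [2.128, 2.31, 0.002]
ft_force: [0.1, -0.1, -3.1]
width: 39.6
```

```bash
cat > see.py <<'E'
from h import *
import sys
tag=sys.argv[1]; x0,x1,y0,y1=map(int,sys.argv[3:7]); c=sys.argv[2]
im=get_image(c); k=min(720/(x1-x0),540/(y1-y0)); cv2.imwrite(f'pics/{tag}.png',cv2.resize(im[y0:y1,x0:x1],None,fx=k,fy=k,interpolation=cv2.INTER_CUBIC))
E
python3 see.py f_s scene 220 380 80 200; python3 go.py 518 239.5 60 95
```

```text
t 5.73 pos [519.  239.1 122.2] xang 94.7 F [ 0.7  0.6 -1.6] w 39.6
delta [0.0004, -0.0012, 0.0622] -0.0052 len 62
```

View pics/f_s.png

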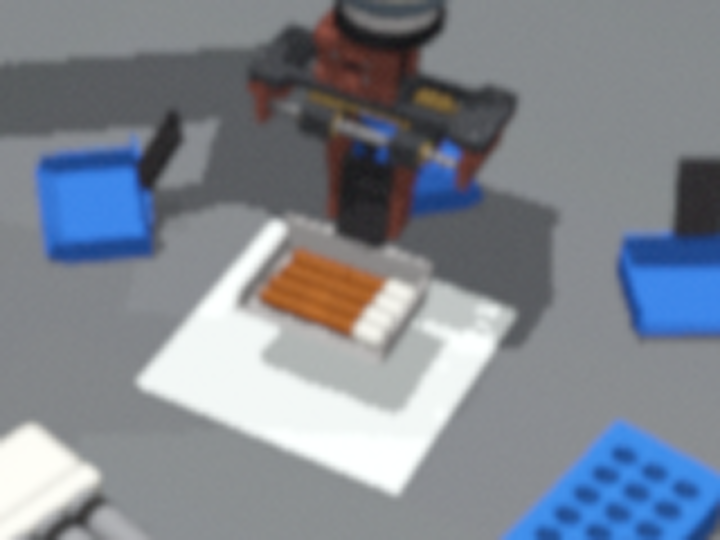

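```bash
cat > tilt.py <<'E'
from h import *
import sys
# overlay tray outline at tilts about tongue point
tag,c=sys.argv[1:3]; yaw=float(sys.argv[3]); ths=list(map(float,sys.argv[4].split(','))); x0,x1,y0,y1=map(int,sys.argv[5:9])
o=get_obs(); im=get_image(c); k=min(720/(x1-x0),540/(y1-y0))
b=cv2.resize(im,None,fx=k,fy=k,interpolation=cv2.INTER_CUBIC)
piv=np.array([0,51,61.])  # tray coords of pivot (grasp point) at x-pinch
Rz=R.from_euler('z',yaw,degrees=True)
L=[box(-59,59,37,37,36)[:2],[[-59,37,0],[-59,37,36],[59,37,36],[59,37,0]],[[-59,-48.6,12],[59,-48.6,12],[59,-33,0],[-59,-33,0]],[[-59,-33,24],[-59,37,24]],[[59,-33,24],[59,37,24]]]
for th,col in zip(ths,[(0,0,255),(0,255,0),(255,0,0),(0,255,255)]):
    Rt=Rz*R.from_euler('x',th,degrees=True)
    for l in L:
        P=Rt.apply(np.array(l,float)-piv)+o['ee_pos']+[0,0,3]
        cv2.polylines(b,[((proj(c,P)+.5)*k-.5).astype(int)],False,col,1)
cv2.imwrite(f'pics/{tag}.png',b[int(y0*k):int(y1*k),int(x0*k):int(x1*k)])
E
python3 tilt.py g_s scene 4.7 0,10 220 380 80 200;python3 go.py 518 239.5 60 95
```

```text
t 5.78 pos [519.  239.1 121.3] xang 94.7 F [-0.2  1.  -3.4] w 39.5
delta [0.0004, -0.0012, 0.0612] -0.0053 len 61
```

View pics/g_s.png

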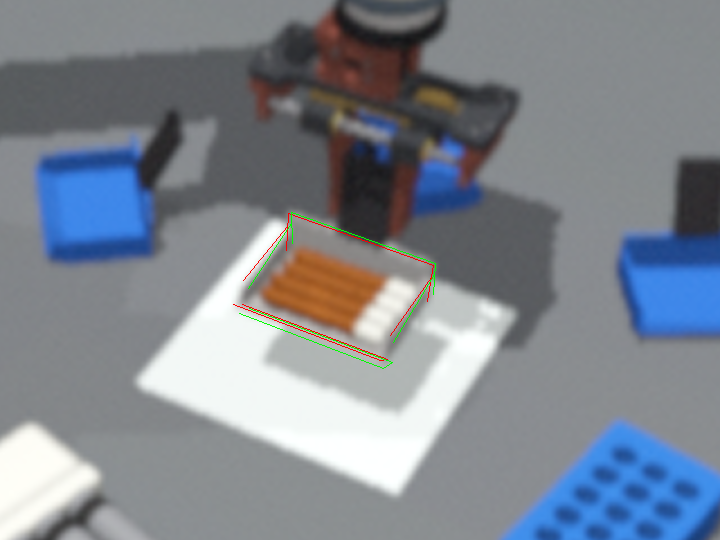

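Call:
{"fn": "move_arm", "kwargs": {"deltas": [[255,0,0,-0.008,0],[255,0,0,-0.023,0],[255,0,0,-0.043,0],[255,0,0,-0.06,0],[255,0,0,-0.067,0]]}}

```text
t: 6.2
ee_pos: [518.4, 238.8, 188.0]
orientation: [2.128, 2.31, 0.004]
ft_force: [1.0, -0.5, -2.9]
width: 39.8
```

```bash
python3 go.py 608 -120 188 78.2
```

```text
t 6.2 pos [518.4 238.8 188. ] xang 94.7 F [ 1.  -0.5 -2.9] w 39.8
delta [-0.3649, 0.0599, -0.0002] 0.2879 len 370
```

Call:
{"fn": "move_arm", "kwargs": {"deltas": [[255,-0.006,0.001,0,0.005],[255,-0.018,0.003,0,0.014],[255,-0.036,0.006,0,0.028],[255,-0.058,0.0095,0,0.046],[255,-0.082,0.0135,0,0.065]]}}

```text
t: 6.62
ee_pos: [536.9, 156.2, 184.1]
orientation: [-2.202, -2.239, 0.004]
ft_force: [0.8, 0.2, -3.6]
width: 39.7
```

```bash
python3 go.py 608 -120 188 78.2
```

```text
t 6.62 pos [536.9 156.2 184.1] xang 90.95 F [ 0.8  0.2 -3.6] w 39.7
delta [-0.2773, 0.0666, -0.0038] 0.2225 len 285
```

Call:
{"fn": "move_arm", "kwargs": {"deltas": [[255,-0.023,0.0055,0,0.018],[255,-0.046,0.011,-0.001,0.037],[255,-0.069,0.0165,-0.002,0.055],[255,-0.092,0.022,-0.003,0.074],[255,-0.115,0.0275,-0.004,0.092]]}}

```text
t: 7.03
ee_pos: [566.2, 41.0, 188.1]
orientation: [-2.304, -2.133, 0.004]
ft_force: [-0.2, -0.0, -3.8]
width: 39.8
```

```bash
python3 go.py 608 -120 188 78.2
```

```text
t 7.03 pos [566.2  41.  188.1] xang 85.59 F [-0.2 -0.  -3.8] w 39.8
delta [-0.1573, 0.0541, 0.0] 0.129 len 166
```

Call:
{"fn": "move_arm", "kwargs": {"deltas": [[255,-0.022,0.0075,0,0.018],[255,-0.044,0.015,0,0.036],[255,-0.066,0.0225,0,0.054],[255,-0.088,0.03,0,0.072],[255,-0.108,0.037,0,0.089]]}}

```text
t: 7.45
ee_pos: [594.8, -69.5, 187.9]
orientation: [-2.396, -2.028, 0.004]
ft_force: [-0.7, 0.3, -4.2]
width: 39.5
```

```bash
python3 go.py 608 -120 188 78.2
```

```text
t 7.45 pos [594.8 -69.5 187.9] xang 80.48 F [-0.7  0.3 -4.2] w 39.5
delta [-0.0476, 0.0213, -0.0001] 0.0398 len 52
```

Call:
{"fn": "move_arm", "kwargs": {"deltas": [[255,-0.016,0.007,0,0.013],[255,-0.029,0.013,0,0.025],[255,-0.039,0.0175,0,0.033],[255,-0.045,0.02,0,0.038],[255,-0.0476,0.0213,0,0.04]]}}

```text
t: 7.87
ee_pos: [609.0, -118.5, 189.1]
orientation: [-2.437, -1.982, 0.001]
ft_force: [-0.2, 0.5, -3.3]
width: 39.3
```

```bash
python3 go.py 608 -120 158 78.2; python3 tilt.py i_s scene -11.8 0,10 170 330 120 300;  python3 see.py i_t top 240 400 90 260
```

```text
t 7.87 pos [ 609.  -118.5  189.1] xang 78.25 F [-0.2  0.5 -3.3] w 39.3
delta [-0.0017, -0.0007, 0.0311] 0.0008 len 31
```

View pics/i_s.png

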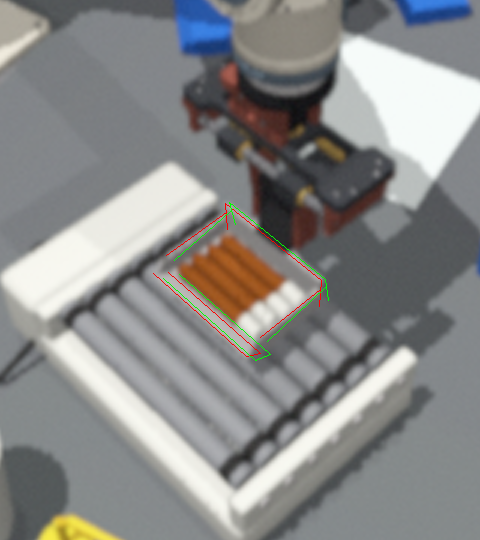

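View pics/i_t.png

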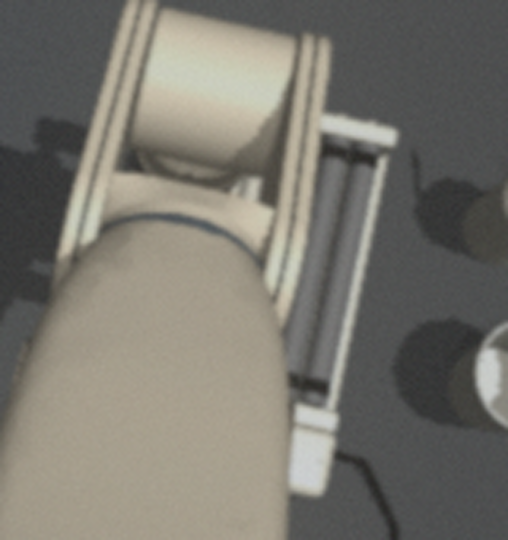

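Call:
{"fn": "move_arm", "kwargs": {"deltas": [[255,-0.001,0,0.006,0],[255,-0.0015,0,0.014,0],[255,-0.0015,0,0.022,0],[255,-0.0015,0,0.027,0],[255,-0.0015,0,0.029,0]]}}

```text
t: 8.38
ee_pos: [608.1, -118.5, 159.1]
orientation: [-2.434, -1.983, 0.002]
ft_force: [-0.1, 0.4, -3.3]
width: 39.9
```

```bash
python3 go.py 608 -120 158 78.2
python3 - <<'E'
from h import *
im=get_image('scene');x0,x1,y0,y1=170,330,130,300;k=3.1
b=cv2.resize(im,None,fx=k,fy=k,interpolation=cv2.INTER_CUBIC)
for a in np.arange(-81,82,27):
    cv2.polylines(b,[((proj('scene',pose(592.8,-192.4,0,-11.8,[[-120,a,100],[120,a,100]]))+.5)*k-.5).astype(int)],False,(0,0,255),1)
cv2.imwrite('pics/j_s.png',b[int(y0*k):int(y1*k),int(x0*k):int(x1*k)])
E
```

```text
t 8.38 pos [ 608.1 -118.5  159.1] xang 78.34 F [-0.1  0.4 -3.3] w 39.9
delta [-0.0015, 0.0002, 0.0011] 0.0025 len 2
```

View pics/j_s.png

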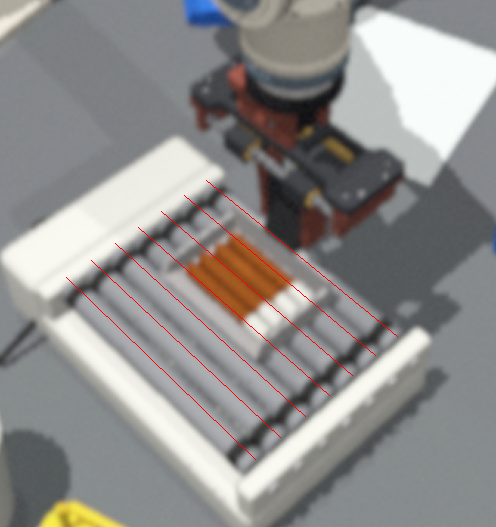

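Call:
{"fn": "move_arm", "kwargs": {"deltas": [[255,0,0,0.001,0],[255,0,0,0.002,0],[255,0,0,0.002,0]]}}

```text
t: 8.68
ee_pos: [609.1, -119.0, 158.8]
orientation: [2.436, 1.984, 0.0]
ft_force: [-0.0, -0.5, -3.0]
width: 39.6
```

```bash
python3 go.py 608 -120 158 78.2
```

```text
t 8.68 pos [ 609.1 -119.   158.8] xang 78.31 F [-0.  -0.5 -3. ] w 39.6
delta [-0.0012, -0.0009, 0.0008] 0.0019 len 2
```

Call:
{"fn": "move_arm", "kwargs": {"deltas": [[255,0,0,0.0005,0],[255,0,0,0.001,0],[255,0,0,0.0015,0],[255,0,0,0.0015,0]]}}

```text
t: 9.02
ee_pos: [609.2, -119.1, 158.0]
orientation: [2.436, 1.983, 0.001]
ft_force: [-1.9, 0.7, 3.6]
width: 39.7
```

```bash
python3 go.py 608 -120 158 78.2
```

```text
t 9.02 pos [ 609.2 -119.1  158. ] xang 78.31 F [-1.9  0.7  3.6] w 39.7
delta [-0.0012, -0.001, 0.0] 0.0019 len 2
```

Call:
{"fn": "move_arm", "kwargs": {"deltas": [[200,0,0,0,0],[150,0,0,0,0],[80,0,0,0,0],[0,0,0,0,0],[0,0,0,0,0]]}}

```text
t: 9.43
ee_pos: [609.2, -119.2, 157.2]
orientation: [2.436, 1.984, 0.0]
ft_force: [0.2, -0.8, -0.9]
width: 56.0
```

Call:
{"fn": "move_arm", "kwargs": {"deltas": [[0,0,0,-0.005,0],[0,0,0,-0.02,0],[0,0,0,-0.04,0],[0,0,0,-0.065,0],[0,0,0,-0.09,0]]}}

```text
t: 9.85
ee_pos: [608.7, -119.0, 248.0]
orientation: [-2.436, -1.983, 0.001]
ft_force: [0.9, 0.2, 0.3]
width: 87.3
```

```bash
python3 go.py 608 -120 158 78.2;python3 trayw.py 598 -169 -11.8 pics/k_w.png;  python3 see.py k_s scene 170 330 130 300
```

```text
t 9.85 pos [ 608.7 -119.   248. ] xang 78.31 F [0.9 0.2 0.3] w 87.3
delta [-0.0011, -0.0004, 0.09] 0.0019 len 90
tray_handle [(0.96, [614.0, -111.0, 171.0]), (0.64, [601.0, -167.0, 111.0])]
tray_lip [(0.55, [589.0, -220.0, 111.0])]
tray_foot []
```

View pics/k_s.png

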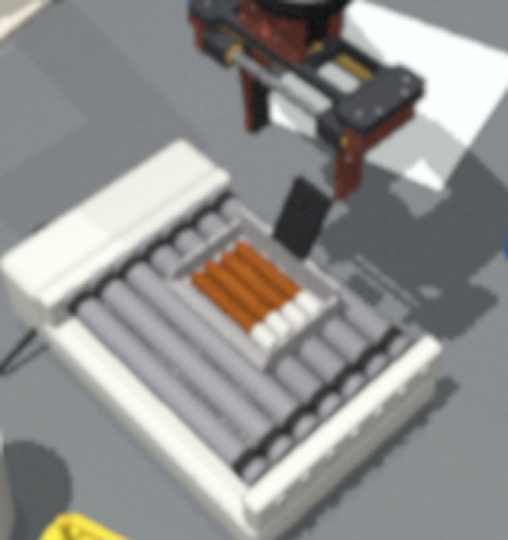

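View pics/w_raw.png

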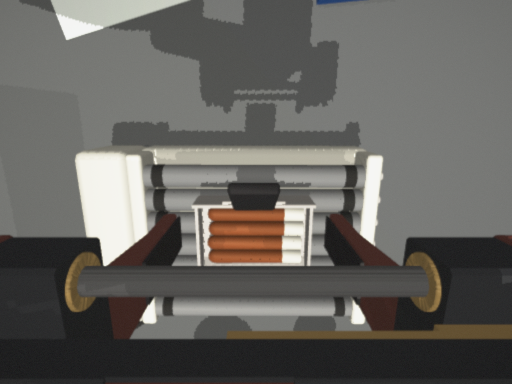

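Run:
```python
from h import *
for a in (81,54,27,0,-27): print(a,proj('wrist',pose(592.8,-192.4,0,-11.8,[[-110,a,87.5],[0,a,87.5],[110,a,87.5]])).round(1).tolist())
im=cv2.imread('pics/w_raw.png');g=cv2.cvtColor(im,cv2.COLOR_BGR2GRAY)
print(g[150:225,180].tolist()); print(g[150:310,330].tolist())
```

```text
81 [[151.2, 175.3], [251.6, 175.6], [352.0, 175.9]]
54 [[153.2, 199.0], [251.5, 199.3], [349.9, 199.6]]
27 [[155.1, 221.8], [251.5, 222.1], [347.8, 222.3]]
0 [[157.0, 243.6], [251.4, 243.9], [345.9, 244.2]]
-27 [[158.8, 264.6], [251.4, 264.9], [344.0, 265.2]]
[184, 179, 171, 171, 175, 177, 177, 177, 177, 178, 177, 176, 177, 166, 132, 89, 94, 105, 116, 125, 133, 139, 145, 151, 155, 159, 159, 160, 160, 161, 159, 159, 154, 148, 144, 136, 132, 142, 128, 87, 89, 100, 109, 120, 128, 135, 141, 148, 154, 157, 160, 162, 162, 161, 160, 157, 154, 149, 144, 134, 138, 143, 89, 86, 95, 102, 98, 87, 82, 83, 87, 89, 85, 76, 76]
[161, 166, 170, 172, 176, 179, 179, 179, 179, 179, 179, 179, 179, 176, 157, 101, 85, 90, 100, 112, 122, 129, 136, 142, 147, 153, 155, 159, 160, 161, 163, 162, 159, 155, 150, 143, 135, 143, 151, 98, 79, 87, 97, 106, 115, 124, 130, 138, 145, 152, 156, 158, 160, 161, 162, 162, 160, 155, 153, 145, 138, 128, 92, 74, 66, 59, 55, 50, 42, 37, 34, 31, 27, 30, 27, 28, 25, 28, 28, 29, 29, 28, 27, 27, 25, 28, 28, 29, 31, 30, 29, 29, 29, 31, 28, 30, 29, 30, 28, 28, 28, 25, 25, 29, 26, 32, 35, 51, 66, 82, 105, 116, 125, 134, 140, 124, 66, 55, 59, 63, 71, 73, 70, 62, 71, 77, 75, 73, 77, 78, 77, 80, 84, 83, 83, 80, 81, 82, 83, 82, 81, 78, 76, 78, 77, 72, 75, 77, 83, 89, 99, 106, 116, 125, 132, 140, 150, 156, 164, 169]
```

```bash
python3 go.py 609.9 -114.3 248 -11.8;python3 go.py 609.9 -114.3 163.6 168.2; python3 -c "
from h import *;print(get_obs()['qpos'].round(3))"
```

```text
t 10.1 pos [ 608.6 -119.   246.8] xang 78.31 F [-0.6  0.3 -0.8] w 87.6
delta [0.0049, 0.0003, -0.0012] 1.5727 len 5
t 10.1 pos [ 608.6 -119.   246.8] xang 78.31 F [-0.6  0.3 -0.8] w 87.6
delta [0.0049, 0.0004, 0.0832] -1.5689 len 83
[-0.212  0.405  1.632 -0.     1.104 -0.008]
```

Call:
{"fn": "move_arm", "kwargs": {"deltas": [[0,0.001,0,0,0.12],[0,0.002,0,0,0.24],[0,0.003,0,0,0.36],[0,0.004,0,0,0.48],[0,0.005,0,0,0.6]]}}

```text
t: 10.52
ee_pos: [609.0, -113.9, 245.3]
orientation: [-2.915, -1.166, 0.004]
ft_force: [0.6, 0.1, -0.6]
width: 87.9
```

Call:
{"fn": "move_arm", "kwargs": {"deltas": [[0,0,0,0,0.12],[0,0,0,0,0.24],[0,0,0,0,0.36],[0,0,0,0,0.48],[0,0,0,0,0.6]]}}

```text
t: 10.93
ee_pos: [609.0, -114.0, 245.3]
orientation: [-3.131, -0.252, 0.005]
ft_force: [-0.0, 0.2, -0.5]
width: 87.8
```

Call:
{"fn": "move_arm", "kwargs": {"deltas": [[0,0,0,0,0.12],[0,0,0,0,0.24],[0,0,0,0,0.36],[0,0,0,0,0.373],[0,0,0,0,0.373]]}}

```text
t: 11.35
ee_pos: [609.3, -114.0, 245.9]
orientation: [-3.125, 0.319, 0.004]
ft_force: [-0.1, 0.3, -0.5]
width: 88.0
```

```bash
python3 go.py 609.9 -114.3 163.6 -11.8; python3 see.py l_w wrist 0 512 0 384
```

```text
t 11.35 pos [ 609.3 -114.   245.9] xang -11.67 F [-0.1  0.3 -0.5] w 88.0
delta [0.0008, 0.0002, 0.0823] 0.0023 len 82
```

View pics/l_w.png

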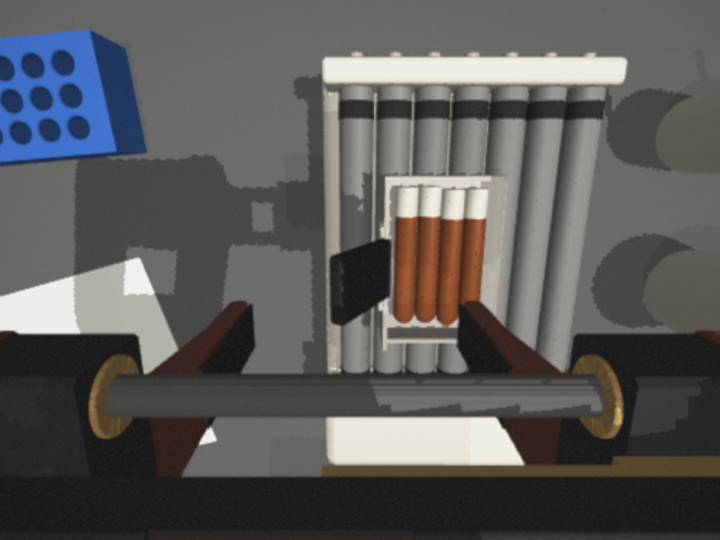

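Call:
{"fn": "move_arm", "kwargs": {"deltas": [[0,0,0,0.02,0],[0,0,0,0.045,0],[60,0,0,0.065,0],[100,0,0,0.078,0],[130,0,0,0.082,0]]}}

```text
t: 11.82
ee_pos: [608.5, -113.8, 162.5]
orientation: [-3.125, 0.32, 0.007]
ft_force: [-0.3, 0.3, -0.2]
width: 71.3
```

Call:
{"fn": "move_arm", "kwargs": {"deltas": [[130,0,0,0,0],[140,0,0,0,0],[140,0,0,0,0],[145,0,0,0,0],[145,0,0,0,0]]}}

```text
t: 12.23
ee_pos: [610.6, -114.3, 166.3]
orientation: [3.125, -0.323, 0.003]
ft_force: [-0.6, -0.1, 0.8]
width: 39.3
```

```bash
python3 go.py 609.9 -114.3 163.6 -11.8; python3 see.py m_w wrist 0 512 0 384;python3 see.py m_s scene 170 330 130 300
```

```text
t 12.23 pos [ 610.6 -114.3  166.3] xang -11.8 F [-0.6 -0.1  0.8] w 39.3
delta [-0.0007, 0.0002, 0.0027] -0.0 len 3
```

View pics/m_w.png

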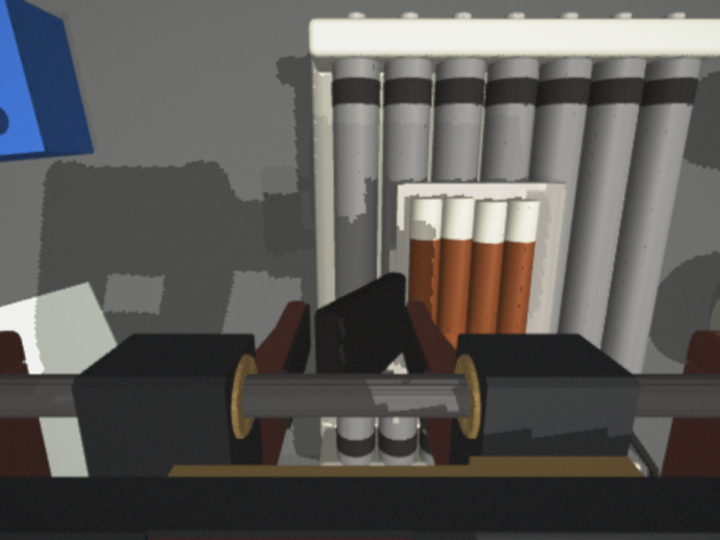

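View pics/m_s.png

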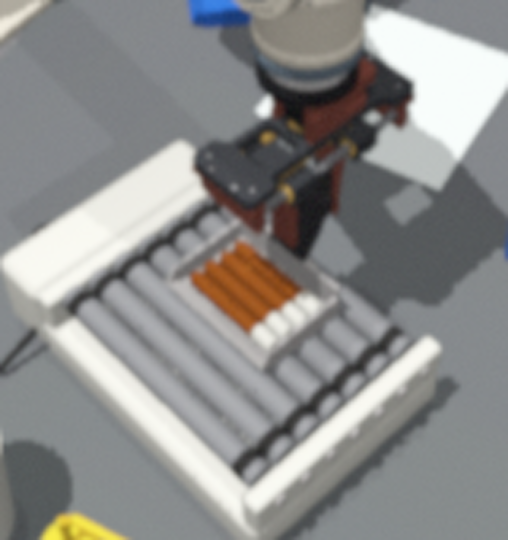

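Call:
{"fn": "move_arm", "kwargs": {"deltas": [[158,0,0,0,0],[168,0,0.003,-0.003,0],[174,0,0.0065,-0.007,0],[180,0,0.01,-0.011,0],[184,0,0.0133,-0.0143,0]]}}

```text
t: 12.75
ee_pos: [607.3, -127.7, 180.2]
orientation: [3.125, -0.324, 0.001]
ft_force: [0.2, 0.2, -0.1]
width: 25.1
```

```bash
python3 go.py 609.9 -114.3 163.6 -11.8; python3 see.py n_w wrist 0 512 0 384;python3 see.py n_s scene 170 330 130 300
```

```text
t 12.75 pos [ 607.3 -127.7  180.2] xang -11.82 F [ 0.2  0.2 -0.1] w 25.1
delta [-0.0002, -0.0136, 0.0166] -0.0004 len 21
```

View pics/n_w.png

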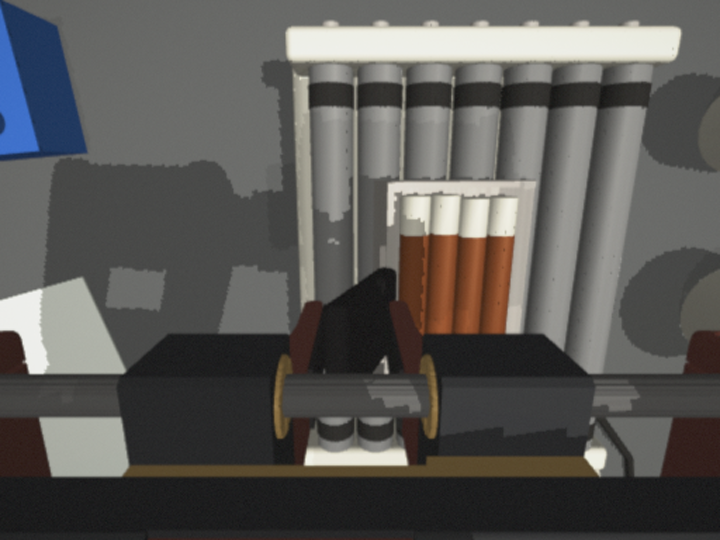

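View pics/n_s.png

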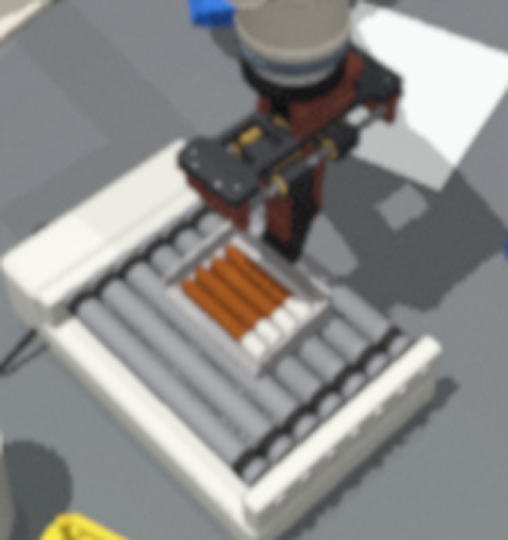

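```bash
cat > ovm.py <<'E'
from h import *
import sys
# ovm.py tag camera "y,theta;y,theta" : tray with front floor edge at mixer y=F,z=100(+dz), tilt theta
tag,c=sys.argv[1:3]; im=get_image(c); k=1.5
x0,x1,y0,y1=(0,512,0,384) if c=='wrist' else (170,330,130,300)
if c!='wrist': k=3.2
b=cv2.resize(im,None,fx=k,fy=k,interpolation=cv2.INTER_CUBIC)
w=37
L=[[[-56,34,36],[56,34,36]],[[59,37,36],[59,-33,24]],[[-59,-48.6,12],[59,-48.6,12],[59,-33,0]],[[-20,66.5-4.3,90],[20,66.5-4.3,90],[20,70.8,85],[-20,70.8,85],[-20,62.2,90]]]
for s,col in zip(sys.argv[3].split(';'),[(0,0,255),(0,255,0),(255,0,0)]):
    F,th,dz=map(float,s.split(','))
    for l in L:
        P=R.from_euler('x',th,degrees=True).apply(np.array(l,float)+[0,33,0])+[0.8,F,100+dz]
        cv2.polylines(b,[((proj(c,pose(592.8,-192.4,0,-11.8,P))+.5)*k-.5).astype(int)],False,col,1)
cv2.imwrite(f'pics/{tag}.png',b[int(y0*k):int(y1*k),int(x0*k):int(x1*k)])
E
python3 ovm.py o_w wrist '-8.6,0,0;-18,0,0'
```

```text
(no output)
```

View pics/o_w.png

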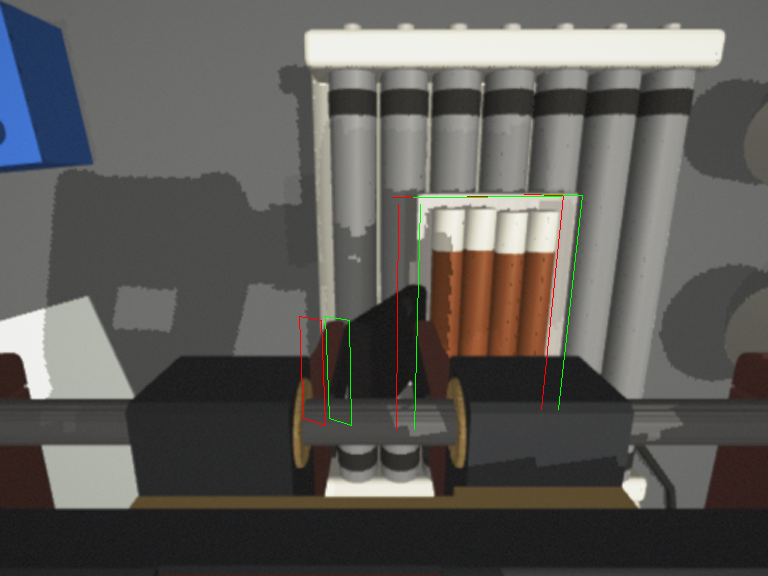

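Call:
{"fn": "move_arm", "kwargs": {"deltas": [[130,0,0,0,0],[115,0,0,0,0],[115,0,0,0.005,0],[115,0,0,0.012,0],[115,0,0,0.0165,0]]}}

```text
t: 13.32
ee_pos: [606.9, -127.0, 161.9]
orientation: [-3.125, 0.323, 0.002]
ft_force: [-0.7, -0.3, -0.0]
width: 48.3
```

Call:
{"fn": "move_arm", "kwargs": {"deltas": [[135,0,-0.002,0,0],[155,0,-0.005,0,0],[158,0,-0.008,0,0],[158,0,-0.011,0,0],[158,0,-0.0145,0,0]]}}

```text
t: 13.73
ee_pos: [610.5, -112.8, 163.3]
orientation: [3.125, -0.323, 0.001]
ft_force: [0.3, -0.7, -0.3]
width: 33.4
```

```bash
python3 go.py 609.9 -114.3 163.6 -11.8; python3 ovm.py p_w wrist '-8.6,0,0;-18,0,0'
```

```text
t 13.73 pos [ 610.5 -112.8  163.3] xang -11.81 F [ 0.3 -0.7 -0.3] w 33.4
delta [-0.0002, 0.0016, -0.0003] -0.0001 len 2
```

View pics/p_w.png

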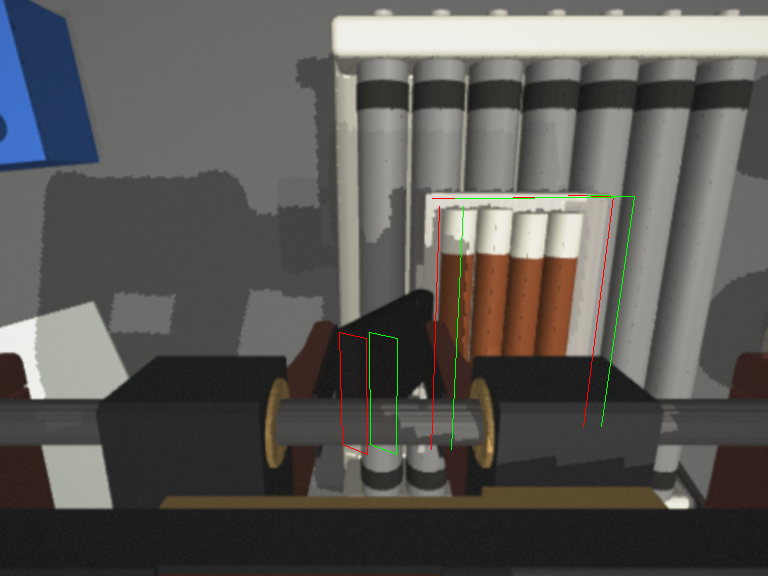

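Call:
{"fn": "move_arm", "kwargs": {"deltas": [[164,0,0,0,0],[168,0,0.001,0,0],[172,0,0.002,-0.001,0],[176,0,0.003,-0.002,0],[178,0,0.004,-0.003,0]]}}

```text
t: 14.2
ee_pos: [610.6, -116.7, 168.0]
orientation: [-3.125, 0.323, -0.005]
ft_force: [-1.2, 4.5, 11.6]
width: 28.2
```

```bash
python3 go.py 609.9 -114.3 163.6 -11.8; python3 ovm.py q_w wrist '-8.6,0,0;-8.6,10,0'; python3 ovm.py q_s scene '-8.6,0,0;-8.6,10,0'
```

```text
t 14.2 pos [ 610.6 -116.7  168. ] xang -11.8 F [-1.2  4.5 11.6] w 28.2
delta [-0.0012, -0.0022, 0.0044] -0.0 len 5
```

View pics/q_w.png

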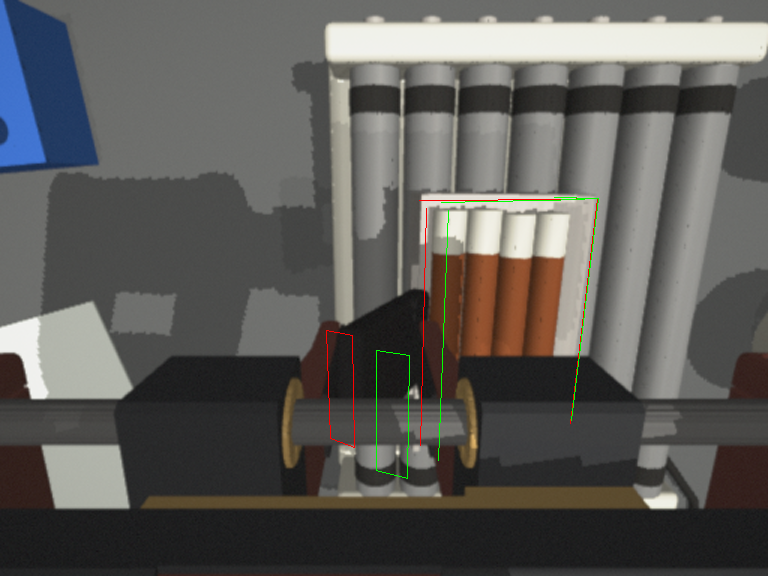

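View pics/q_s.png

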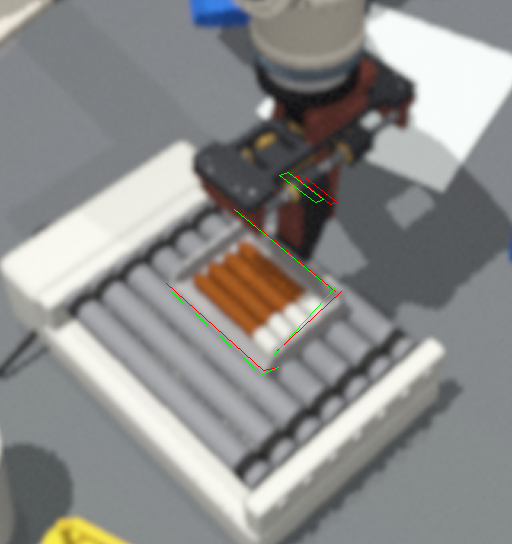

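Call:
{"fn": "move_arm", "kwargs": {"deltas": [[178,0,0.0005,-0.002,0],[178,0,0.001,-0.004,0],[180,0,0.003,-0.007,0],[182,0,0.005,-0.009,0],[184,0,0.007,-0.011,0]]}}

```text
t: 14.72
ee_pos: [607.8, -123.7, 177.1]
orientation: [-3.124, 0.324, 0.0]
ft_force: [-1.0, 0.4, -0.6]
width: 24.3
```

```bash
python3 go.py 609.9 -114.3 163.6 -11.8; python3 ovm.py r_w wrist '-8.6,5,0;-8.6,10,0'; python3 ovm.py r_s scene '-8.6,0,0;-8.6,10,0'
```

```text
t 14.72 pos [ 607.8 -123.7  177.1] xang -11.83 F [-1.   0.4 -0.6] w 24.3
delta [0.0001, -0.0096, 0.0135] -0.0005 len 17
```

View pics/r_w.png

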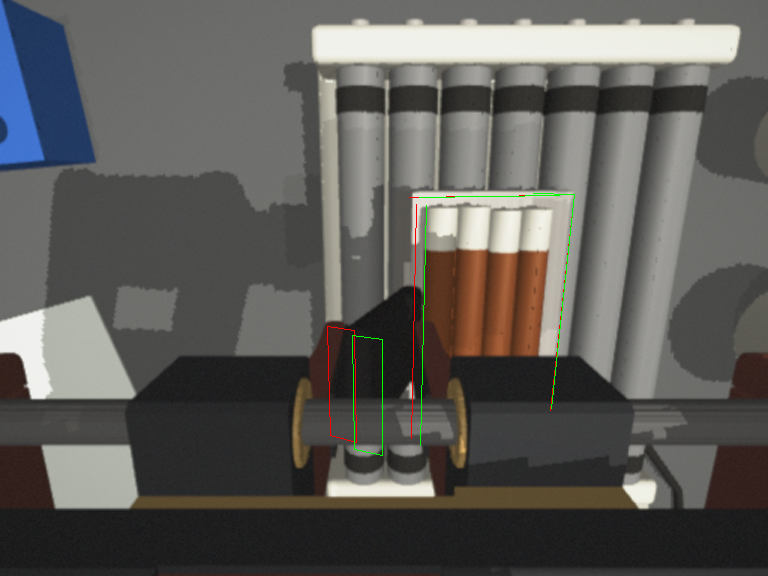

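View pics/r_s.png

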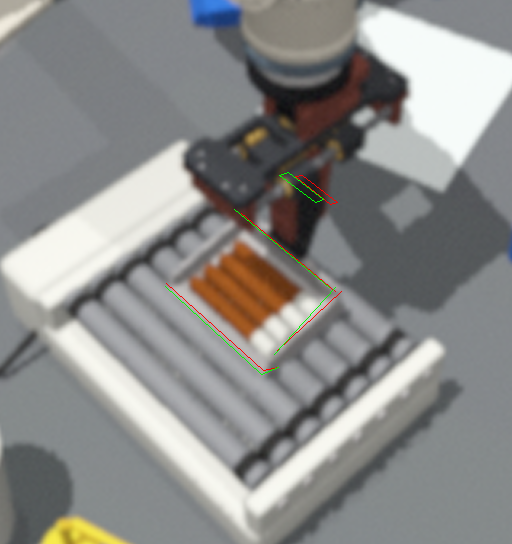

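Call:
{"fn": "move_arm", "kwargs": {"deltas": [[165,0,0,0,0],[158,0,-0.003,0,0],[156,0,-0.006,0.004,0],[156,0,-0.009,0.009,0],[156,0,-0.009,0.0125,0]]}}

```text
t: 15.23
ee_pos: [610.0, -114.5, 164.1]
orientation: [3.125, -0.322, 0.0]
ft_force: [-0.2, -1.1, 4.0]
width: 34.3
```

Call:
{"fn": "move_arm", "kwargs": {"deltas": [[162,0,0,0,0],[166,0,0,0,0],[169,0,0.001,0,0],[171,0,0.002,-0.001,0],[172,0,0.003,-0.002,0]]}}

```text
t: 15.65
ee_pos: [609.5, -117.8, 167.2]
orientation: [-3.125, 0.323, -0.001]
ft_force: [-0.0, 1.9, 3.9]
width: 29.3
```

```bash
python3 go.py 609.9 -114.3 163.6 -11.8
```

```text
t 15.65 pos [ 609.5 -117.8  167.2] xang -11.82 F [-0.   1.9  3.9] w 29.3
delta [-0.0004, -0.0035, 0.0036] -0.0004 len 5
```

Call:
{"fn": "move_arm", "kwargs": {"deltas": [[174,0,0.001,-0.001,0],[176,0,0.002,-0.002,0],[178,0,0.003,-0.003,0],[180,0,0.004,-0.0042,0],[182,0,0.005,-0.0054,0]]}}

```text
t: 16.07
ee_pos: [608.9, -122.5, 173.0]
orientation: [-3.125, 0.323, -0.003]
ft_force: [-0.2, 2.4, 6.5]
width: 25.5
```

```bash
python3 go.py 609.9 -114.3 163.6 -11.8;python3 ovm.py s_w wrist '-8.6,5,0;-8.6,10,0'; python3 ovm.py s_s scene '-8.6,0,0;-8.6,10,0'
```

```text
t 16.07 pos [ 608.9 -122.5  173. ] xang -11.81 F [-0.2  2.4  6.5] w 25.5
delta [-0.0007, -0.0082, 0.0094] -0.0002 len 13
```

View pics/s_w.png

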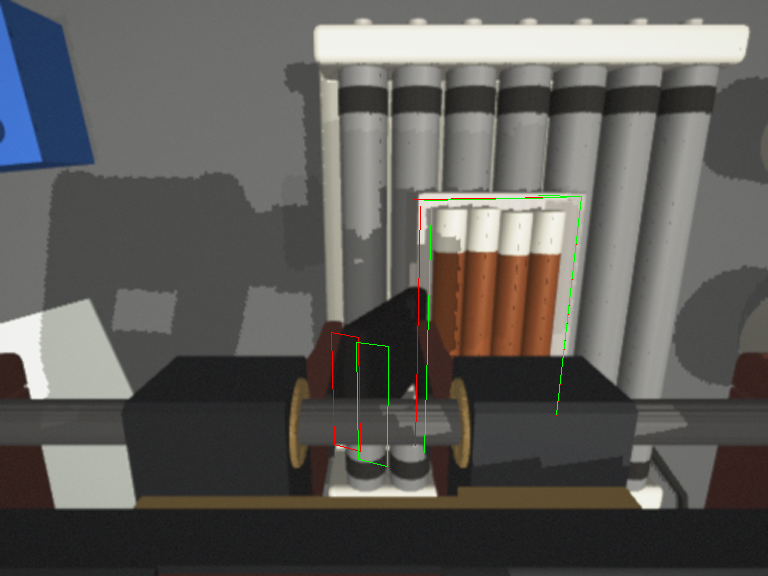

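View pics/s_s.png

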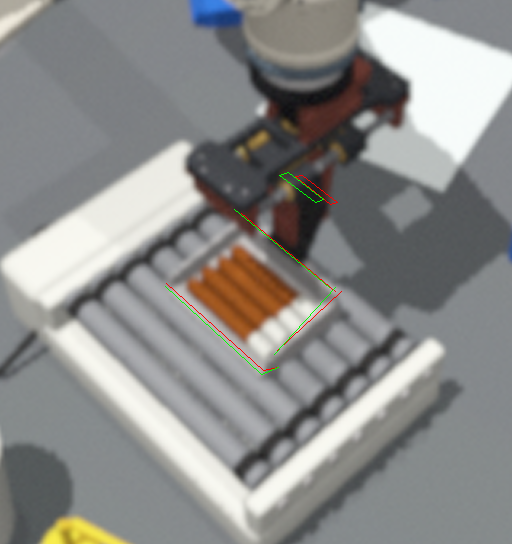

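Call:
{"fn": "move_arm", "kwargs": {"deltas": [[150,0,0,0,0],[110,0,0,0,0],[60,0,0,-0.005,0],[0,0,0,-0.03,0],[0,0,0,-0.06,0]]}}

```text
t: 16.58
ee_pos: [606.4, -122.5, 230.3]
orientation: [-3.124, 0.323, 0.009]
ft_force: [0.9, 0.1, 0.2]
width: 55.1
```

Call:
{"fn": "move_arm", "kwargs": {"deltas": [[0,0,0,-0.012,-0.12],[0,0,0,-0.012,-0.24],[0,0,0,-0.012,-0.36],[0,0,0,-0.012,-0.48],[0,0,0,-0.012,-0.6]]}}

```text
t: 17.0
ee_pos: [608.0, -122.8, 244.2]
orientation: [-3.079, -0.624, 0.0]
ft_force: [-0.5, -0.7, 0.3]
width: 87.2
```

Call:
{"fn": "move_arm", "kwargs": {"deltas": [[0,0,0,0,-0.12],[0,0,0,0,-0.24],[0,0,0,0,-0.36],[0,0,0,0,-0.48],[0,0,0,0,-0.6]]}}

```text
t: 17.42
ee_pos: [608.0, -122.8, 243.9]
orientation: [-2.757, -1.505, 0.001]
ft_force: [-0.3, 0.8, -0.6]
width: 87.9
```

Call:
{"fn": "move_arm", "kwargs": {"deltas": [[0,0,0,0,-0.12],[0,0,0,0,-0.24],[0,0,0,0,-0.36],[0,0,0,0,-0.37],[0,0,0,0,-0.37]]}}

```text
t: 17.83
ee_pos: [608.1, -122.8, 243.9]
orientation: [-2.442, -1.976, 0.0]
ft_force: [0.4, -0.4, 0.2]
width: 88.2
```

```bash
python3 go.py 609 -120 158 78.2;python3 ovm.py u_w wrist '-8.6,0,0;-12,0,0'; python3 see.py u_s scene 170 330 130 300
```

```text
t 17.83 pos [ 608.1 -122.8  243.9] xang 77.98 F [ 0.4 -0.4  0.2] w 88.2
delta [0.003, 0.0004, 0.0859] -0.0039 len 86
```

View pics/u_w.png

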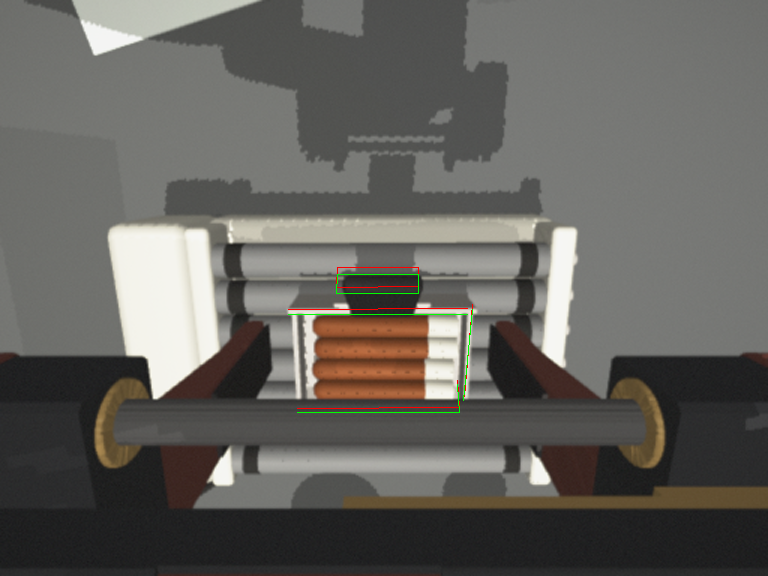

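View pics/u_s.png

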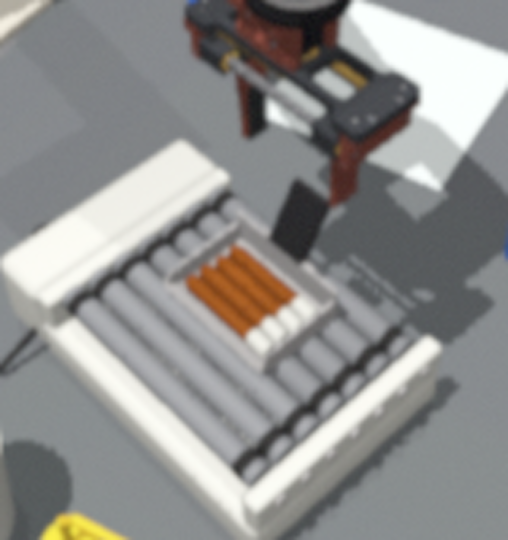

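Call:
{"fn": "move_arm", "kwargs": {"deltas": [[0,0.001,0,0.02,0],[0,0.002,0,0.05,0],[0,0.002,0,0.075,0],[40,0.002,0,0.085,0],[80,0.002,0,0.087,0]]}}

```text
t: 18.35
ee_pos: [607.1, -120.5, 154.6]
orientation: [-2.438, -1.976, 0.004]
ft_force: [0.1, 0.5, -0.3]
width: 77.8
```

Call:
{"fn": "move_arm", "kwargs": {"deltas": [[120,0,0,0,0],[135,0,0,0,0],[135,0,0,0,0],[135,0,0,0,0],[135,0,0,0,0]]}}

```text
t: 18.77
ee_pos: [609.2, -120.9, 158.1]
orientation: [2.438, 1.979, 0.002]
ft_force: [0.3, 0.3, 0.0]
width: 44.7
```

```bash
python3 go.py 608.6 -120.9 157 78.2
```

```text
t 18.77 pos [ 609.2 -120.9  158.1] xang 78.13 F [0.3 0.3 0. ] w 44.7
delta [-0.0001, -0.0006, 0.0011] -0.0012 len 1
```

Call:
{"fn": "move_arm", "kwargs": {"deltas": [[136,0,0,0,0],[136,0,0,0,0],[136,0,0,0,0],[136,0,0,0,0]]}}

```text
t: 19.1
ee_pos: [609.0, -120.9, 157.2]
orientation: [2.439, 1.98, 0.001]
ft_force: [1.0, 0.0, 1.0]
width: 40.6
```

Call:
{"fn": "move_arm", "kwargs": {"deltas": [[142,0,0,0,0],[142,0,0,0,0],[142,0,0,0,0]]}}

```text
t: 19.35
ee_pos: [609.0, -120.9, 157.2]
orientation: [2.439, 1.98, 0.001]
ft_force: [-0.0, -0.5, 1.6]
width: 39.6
```

Call:
{"fn": "move_arm", "kwargs": {"deltas": [[144,0,0,-0.001,0],[144,0,0,-0.002,0],[144,0,0,-0.003,0],[144,0,0,-0.003,0]]}}

```text
t: 19.68
ee_pos: [607.9, -120.7, 159.4]
orientation: [-2.438, -1.979, 0.001]
ft_force: [0.6, -1.2, -3.8]
width: 39.8
```

Call:
{"fn": "move_arm", "kwargs": {"deltas": [[142,0,0,0,0],[142,0,0,-0.001,0],[142,0,0,-0.002,0]]}}

```text
t: 19.93
ee_pos: [608.4, -120.7, 161.8]
orientation: [-2.439, -1.98, 0.001]
ft_force: [-0.2, 1.0, -3.5]
width: 39.6
```

```bash
for i in 1 2 3; do python3 go.py 608.6 -120.9 157 78.2|head -1; done; python3 ovm.py v_s scene '-10.5,0,0;-10.5,8,0'
```

```text
t 19.93 pos [ 608.4 -120.7  161.8] xang 78.14 F [-0.2  1.  -3.5] w 39.6
t 19.93 pos [ 608.4 -120.7  161.8] xang 78.14 F [-0.2  1.  -3.5] w 39.6
t 19.93 pos [ 608.4 -120.7  161.8] xang 78.14 F [-0.2  1.  -3.5] w 39.6
```

View pics/v_s.png

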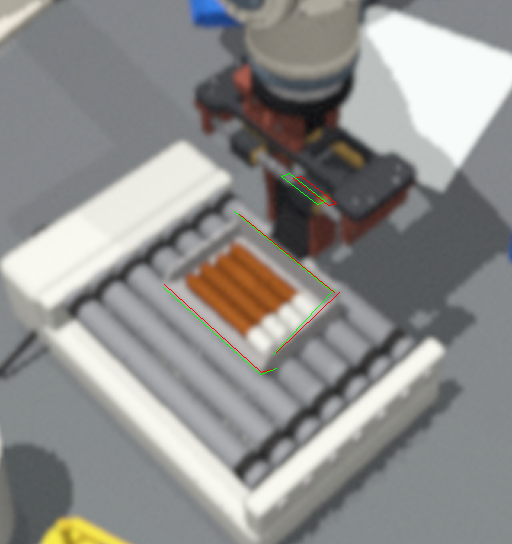

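Call:
{"fn": "move_arm", "kwargs": {"deltas": [[141,0,0,0,0],[141,0,0,0,0],[140,0,0,0,0],[140,0,0,0,0]]}}

```text
t: 20.32
ee_pos: [608.6, -120.8, 161.9]
orientation: [-2.439, -1.98, 0.0]
ft_force: [1.5, 0.1, -3.2]
width: 39.9
```

Call:
{"fn": "move_arm", "kwargs": {"deltas": [[139,0,0,0,0],[139,0,0,0,0]]}}

```text
t: 20.48
ee_pos: [608.7, -120.9, 162.1]
orientation: [2.439, 1.98, -0.0]
ft_force: [0.1, -0.5, -1.6]
width: 40.1
```

Call:
{"fn": "move_arm", "kwargs": {"deltas": [[139.5,0,0,-0.002,0],[139.5,0,0,-0.004,0],[139.5,0,0,-0.006,0],[139.5,0,0,-0.006,0]]}}

```text
t: 20.82
ee_pos: [608.9, -120.8, 168.5]
orientation: [2.439, 1.98, 0.001]
ft_force: [1.0, 0.4, -2.8]
width: 40.1
```

```bash
python3 go.py 608.6 -120.9 157 78.2|head -1; python3 ovm.py x_s scene '-10.5,0,0;-10.5,10,0'
```

```text
t 20.82 pos [ 608.9 -120.8  168.5] xang 78.14 F [ 1.   0.4 -2.8] w 40.1
```

View pics/x_s.png

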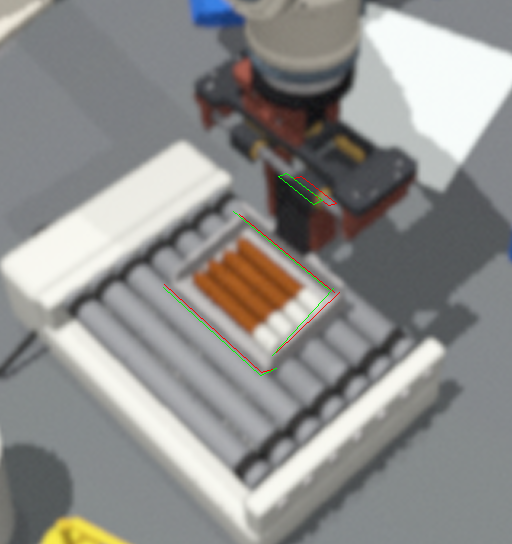

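```bash
python3 tilt.py y_s scene -11.8 0,8,16 190 310 160 260;python3 tilt.py y_w wrist -11.8 0,8,16 0 512 0 384
```

```text
(no output)
```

View pics/y_s.png

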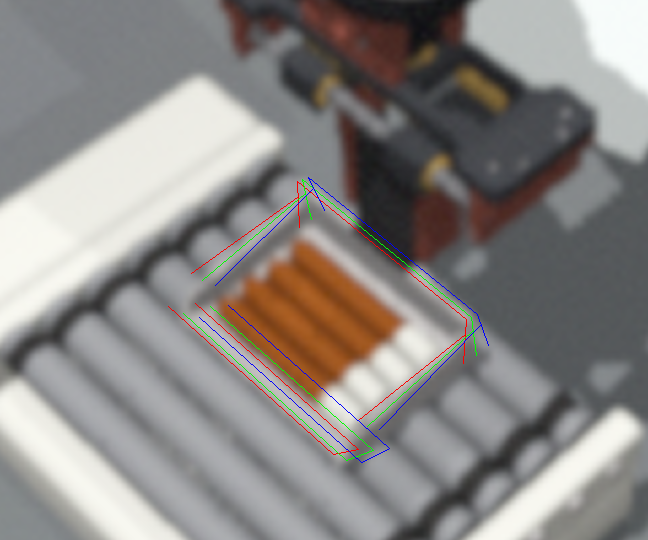

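View pics/y_w.png

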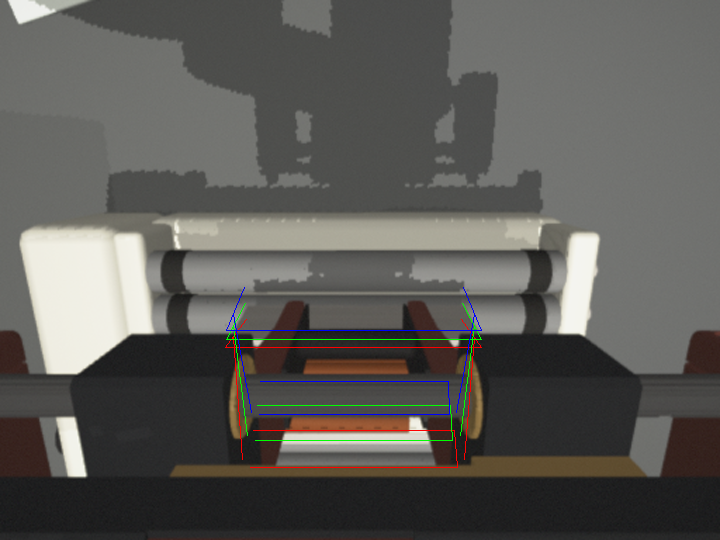

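Call:
{"fn": "move_arm", "kwargs": {"deltas": [[139.5,-0.002,0,-0.001,0],[139.5,-0.005,0,-0.002,0],[139.5,-0.008,0,-0.0035,0],[139.5,-0.011,0,-0.005,0],[139.5,-0.013,0,-0.006,0]]}}

```text
t: 21.38
ee_pos: [605.7, -134.0, 174.0]
orientation: [-2.439, -1.98, 0.0]
ft_force: [1.2, 0.3, -3.7]
width: 39.5
```

```bash
python3 go.py 608.6 -120.9 157 78.2|head -1; python3 tilt.py z_s scene -11.8 8,12,16 190 310 160 260
```

```text
t 21.38 pos [ 605.7 -134.   174. ] xang 78.12 F [ 1.2  0.3 -3.7] w 39.5
```

View pics/z_s.png

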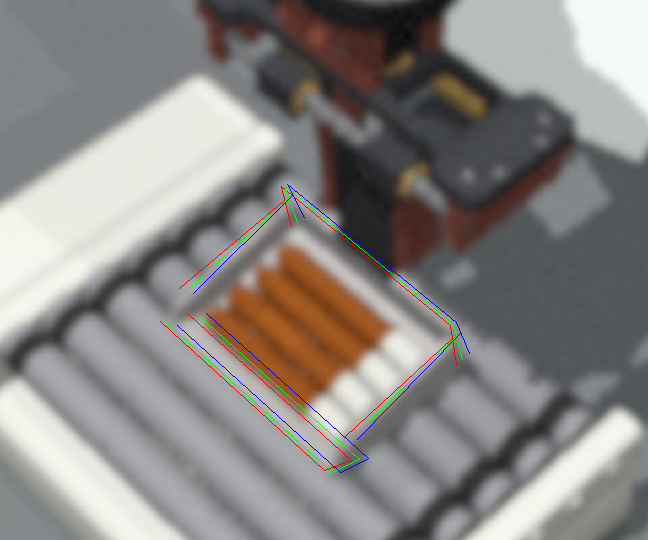

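Call:
{"fn": "move_arm", "kwargs": {"deltas": [[139,0,0,0,0],[139,0,0,0,0],[139,0,0,0,0]]}}

```text
t: 21.68
ee_pos: [606.0, -133.6, 174.0]
orientation: [2.439, 1.98, 0.0]
ft_force: [-0.1, -1.4, -2.4]
width: 40.0
```

```bash
python3 go.py 608.6 -120.9 157 78.2|head -1; python3 tilt.py aa_s scene -11.8 8,12,16 190 310 160 260
```

```text
t 21.68 pos [ 606.  -133.6  174. ] xang 78.15 F [-0.1 -1.4 -2.4] w 40.0
```

View pics/aa_s.png

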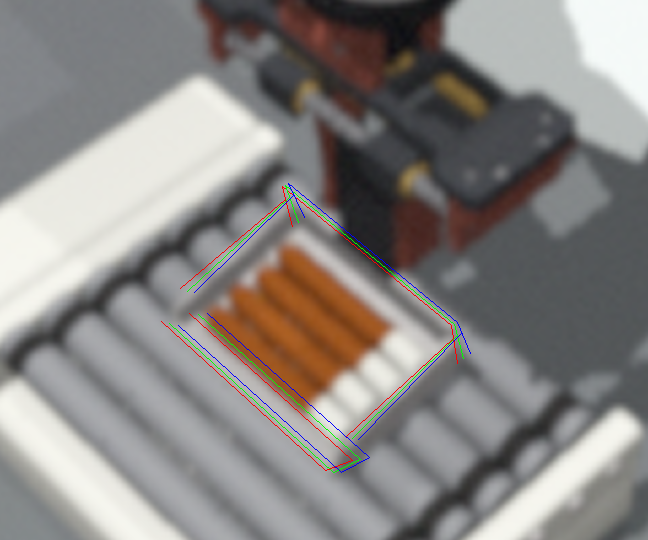

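Call:
{"fn": "move_arm", "kwargs": {"deltas": [[139,-0.0015,0,-0.001,0],[139,-0.003,0,-0.0025,0],[139,-0.005,0,-0.004,0],[139,-0.007,0,-0.006,0],[139,-0.007,0,-0.006,0]]}}

```text
t: 22.15
ee_pos: [604.6, -140.8, 180.5]
orientation: [2.439, 1.979, 0.0]
ft_force: [0.2, -0.4, -1.1]
width: 39.6
```

```bash
python3 go.py 608.6 -120.9 157 78.2|head -1; python3 tilt.py ab_s scene -11.8 12,17,22 190 310 160 260
```

```text
t 22.15 pos [ 604.6 -140.8  180.5] xang 78.13 F [ 0.2 -0.4 -1.1] w 39.6
```

View pics/ab_s.png

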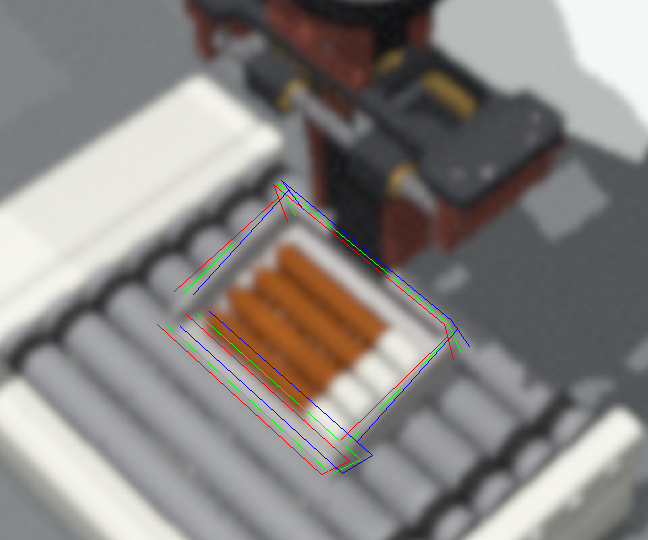

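Call:
{"fn": "move_arm", "kwargs": {"deltas": [[139,0.003,0,0.003,0],[139,0.007,0,0.006,0],[142,0.007,0,0.006,0],[145,0.007,0,0.006,0],[145,0.007,0,0.006,0]]}}

```text
t: 22.62
ee_pos: [605.9, -133.2, 173.7]
orientation: [-2.438, -1.98, 0.0]
ft_force: [2.0, -0.1, -2.1]
width: 39.8
```

Call:
{"fn": "move_arm", "kwargs": {"deltas": [[145,-0.001,0,-0.0015,0],[145,-0.003,0,-0.003,0],[145,-0.005,0,-0.005,0],[145,-0.007,0,-0.007,0],[145,-0.007,0,-0.007,0]]}}

```text
t: 23.03
ee_pos: [604.6, -140.9, 181.4]
orientation: [2.439, 1.979, 0.0]
ft_force: [0.3, 0.1, -3.7]
width: 39.3
```

```bash
python3 go.py 608.6 -120.9 157 78.2|head -1; python3 tilt.py ac_s scene -11.8 12,17,22 190 310 160 260
```

```text
t 23.03 pos [ 604.6 -140.9  181.4] xang 78.11 F [ 0.3  0.1 -3.7] w 39.3
```

View pics/ac_s.png

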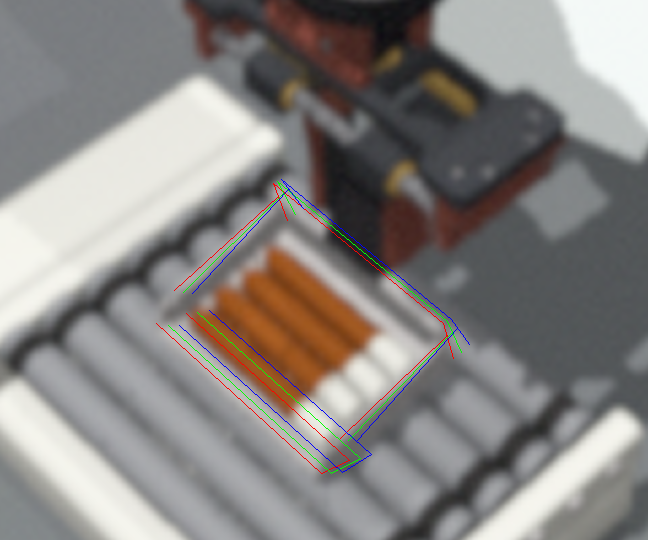

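Call:
{"fn": "move_arm", "kwargs": {"deltas": [[141,0,0,0,0],[140,0,0,0,0],[139.7,0,0,0,0],[139.5,0,0,0,0],[139.3,0,0,0,0]]}}

```text
t: 23.5
ee_pos: [604.5, -140.4, 180.9]
orientation: [-2.439, -1.98, 0.0]
ft_force: [1.0, 4.8, 1.2]
width: 40.1
```

```bash
python3 go.py 608.6 -120.9 157 78.2|head -1; python3 tilt.py ad_s scene -11.8 12,17,22 190 310 160 260
```

```text
t 23.5 pos [ 604.5 -140.4  180.9] xang 78.14 F [1.  4.8 1.2] w 40.1
```

View pics/ad_s.png

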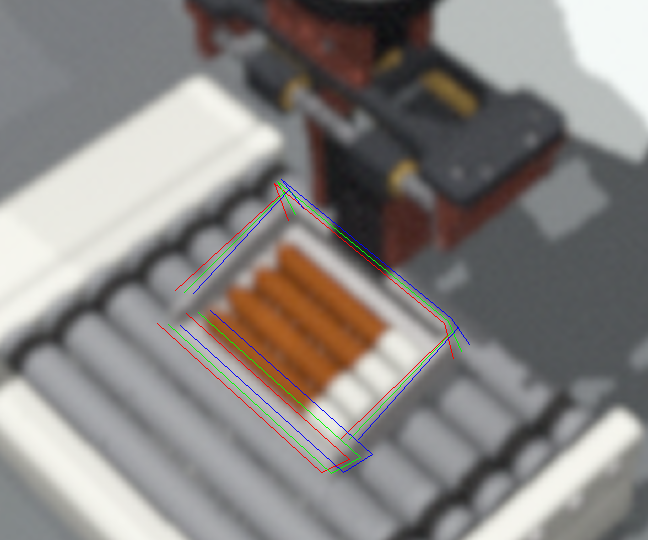

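```bash
sed -i "s/(170,330,130,300)/(195,300,165,255)/; s/k=3.2/k=6/" ovm.py; python3 ovm.py ae_s scene '-6,0,0;-6,6,0;-6,12,0'
```

```text
(no output)
```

View pics/ae_s.png

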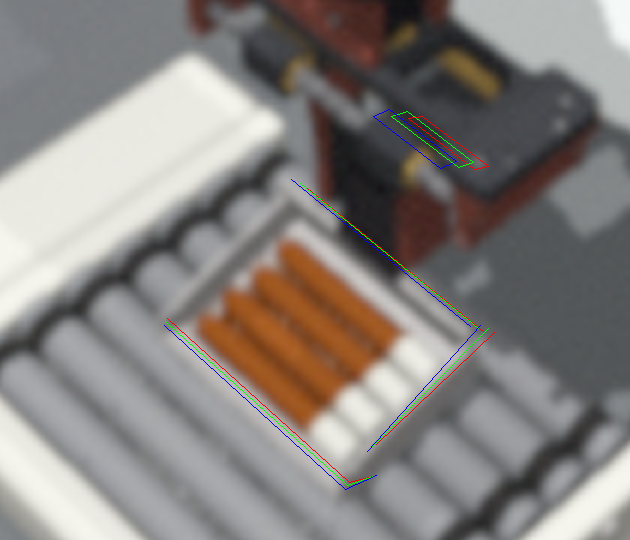

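```bash
cat > tfit.py <<'E'
from h import *
import sys
from scipy.optimize import minimize
def amber(im):
    h=cv2.cvtColor(im,cv2.COLOR_BGR2HSV); m=((h[...,0]<20)&(h[...,1]>130)&(h[...,2]>60)).astype(np.uint8)
    return m
c='scene'
def pred(F,th,xs,ys,a,b,S=6):
    out=np.zeros(((300-130)*S,(330-170)*S),np.uint8)
    ang=np.linspace(0,2*np.pi,24)
    for y in ys:
        P=np.array([[x,y+8*np.cos(t),11+8*np.sin(t)] for x in (a,b) for t in ang])
        P=R.from_euler('x',th,degrees=True).apply(P+[0,33,0])+[xs,F,100]
        q=(proj(c,pose(592.8,-192.4,0,-11.8,P))-[170,130]+.5)*S-.5
        cv2.fillConvexPoly(out,cv2.convexHull(q.astype(np.float32)).astype(np.int32),1)
    return cv2.resize(out.astype(np.float32),None,fx=1/S,fy=1/S,interpolation=cv2.INTER_AREA)
def raw(fn=None):
    if fn: return cv2.resize(cv2.imread(fn),(160,170),interpolation=cv2.INTER_AREA)
    return get_image(c)[130:300,170:330]
def soft(im):
    i=im.astype(float); s=(i[...,2]-i[...,0]); return np.clip((s-25)/ (np.percentile(s,99.0)-25),0,1)
if __name__=='__main__':
    im=raw(sys.argv[1] if len(sys.argv)>1 and sys.argv[1]!='-' else None)
    T=soft(im); T[:,:][T<.15]=0
    T[90:,:60]*=1
    # keep only tray zone
    m=np.zeros_like(T); m[40:130,40:115]=1; T*=m
    if sys.argv[2]=='cal':
        ys=[-30.9+16*i+float(sys.argv[3]) for i in range(4)]
        f=lambda p:((pred(p[0],0,p[3],ys,p[1],p[2])-T)**2).sum()
        r=minimize(f,[-10.5,-50,30,0.8],method='Nelder-Mead',options=dict(initial_simplex=np.array([[-10.5,-50,30,.8],[-5,-50,30,.8],[-10.5,-45,30,.8],[-10.5,-50,25,.8],[-10.5,-50,30,5]])));print(r.x.round(1),r.fun)
    else:
        a,b,xs=map(float,sys.argv[3:6]); ys=[-30.9+16*i for i in range(4)]
        f=lambda p:((pred(p[0],p[1],p[2],ys,a,b)-T)**2).sum()
        r=min((minimize(f,[F,t,xs],method='Nelder-Mead',options=dict(initial_simplex=np.array([[F,t,xs],[F+4,t,xs],[F,t+6,xs],[F,t,xs+3]]))) for F in(-12,-4) for t in(2,12,20)),key=lambda r:r.fun);print(r.x.round(1),r.fun)
E
python3 tfit.py pics/u_s.png cal 0;python3 tfit.py pics/u_s.png cal 1.5
```

```text
[-10.1 -32.1  30.9  -8.5] 43.23904555854777
[-11.9 -32.8  28.4  -5.7] 44.37552890839258
```

```bash
python3 tfit.py pics/u_s.png fit -32.1 30.9 -8.5; python3 tfit.py - fit -32.1 30.9 -8.5
```

```text
[ -9.5 -12.  -11.4] 15.102925285148213
[-11.5  -1.4 -11.8] 33.8897954558516
```

Call:
{"fn": "move_arm", "kwargs": {"deltas": [[139,0.003,0,0.003,0],[139,0.007,0,0.0065,0],[139.2,0.007,0,0.0065,0],[139.4,0.007,0,0.0065,0],[139.4,0.007,0,0.0065,0]]}}

```text
t: 24.07
ee_pos: [605.8, -133.3, 174.2]
orientation: [-2.438, -1.98, 0.0]
ft_force: [-0.2, 0.1, -3.3]
width: 39.8
```

Call:
{"fn": "move_arm", "kwargs": {"deltas": [[139.4,-0.0005,0,-0.0007,0],[139.4,-0.001,0,-0.0014,0],[139.4,-0.002,0,-0.002,0],[139.4,-0.003,0,-0.003,0],[139.4,-0.004,0,-0.004,0]]}}

```text
t: 24.48
ee_pos: [605.0, -137.7, 178.5]
orientation: [-2.439, -1.98, 0.0]
ft_force: [-0.2, 0.0, -3.7]
width: 40.4
```

```bash
python3 go.py 608.6 -120.9 157 78.2|head -1; python3 tfit.py - fit -32.1 30.9 -8.5
```

```text
t 24.48 pos [ 605.  -137.7  178.5] xang 78.13 F [-0.2  0.  -3.7] w 40.4
[-12.   -2.8 -12. ] 28.69481292387713
```

Call:
{"fn": "move_arm", "kwargs": {"deltas": [[139.35,0,0,0,0],[139.35,0,0,0,0],[139.3,0,0,0,0],[139.3,0,0,0,0]]}}

```text
t: 24.87
ee_pos: [605.2, -137.6, 178.6]
orientation: [2.439, 1.98, -0.0]
ft_force: [-0.3, -0.5, -1.9]
width: 40.0
```

```bash
python3 go.py 608.6 -120.9 157 78.2|head -1; python3 tfit.py - fit -32.1 30.9 -8.5
```

```text
t 24.87 pos [ 605.2 -137.6  178.6] xang 78.15 F [-0.3 -0.5 -1.9] w 40.0
[-12.   -2.1 -11.4] 28.915795585255243
```

```bash
python3 tilt.py af_s scene -11.8 10,16 190 310 160 260; python3 see.py af_r scene 195 300 165 255
```

```text
(no output)
```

View pics/af_r.png

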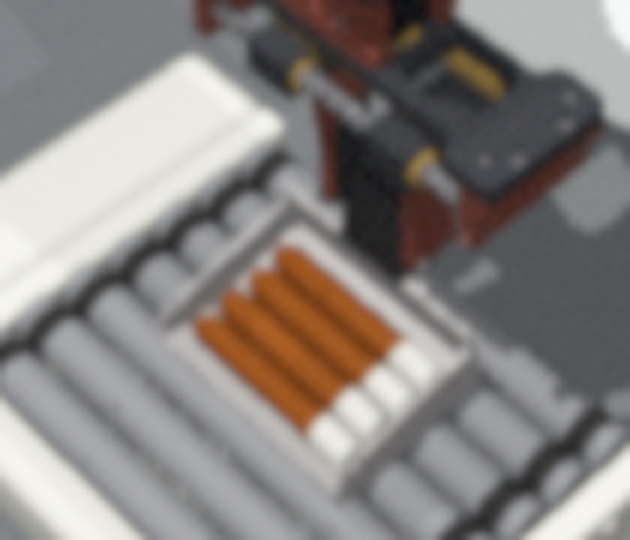

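View pics/af_s.png

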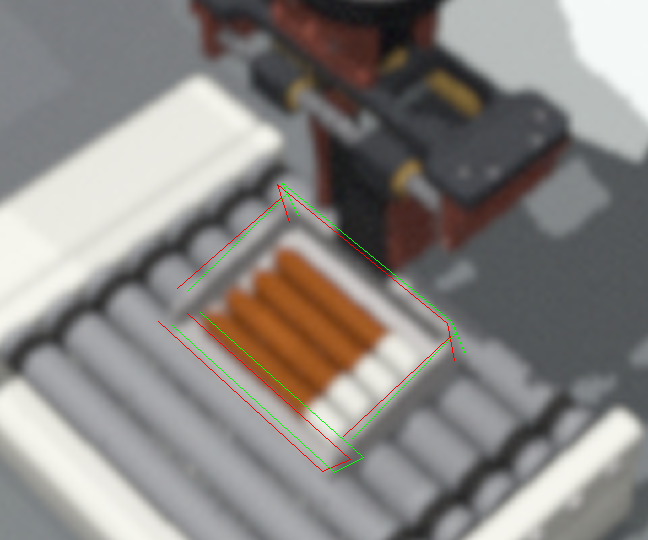

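Call:
{"fn": "move_arm", "kwargs": {"deltas": [[139,0.003,0,0.005,0],[139,0.006,0,0.01,0],[139,0.009,0,0.015,0],[139,0.012,0,0.019,0],[137,0.012,0,0.019,0]]}}

```text
t: 25.43
ee_pos: [607.5, -124.9, 158.6]
orientation: [-2.438, -1.98, 0.0]
ft_force: [0.6, -0.2, 0.1]
width: 40.7
```

Call:
{"fn": "move_arm", "kwargs": {"deltas": [[130,0,0,0,0],[110,0,0,0,0],[70,0,0,-0.02,0],[60,0,0,-0.05,0],[60,0,0,-0.075,0]]}}

```text
t: 25.85
ee_pos: [607.3, -125.7, 235.1]
orientation: [-2.439, -1.979, 0.001]
ft_force: [0.6, -0.1, -0.1]
width: 65.5
```

```bash
python3 go.py 608.6 -120.9 157 78.2|head -1;python3 ovm.py ag_w wrist '-10.5,0,0;-14,0,0'; python3 see.py ag_r scene 195 300 165 255;python3 tfit.py - fit -32.1 30.9 -8.5
```

```text
t 25.85 pos [ 607.3 -125.7  235.1] xang 78.13 F [ 0.6 -0.1 -0.1] w 65.5
[-14.1 -11.  -12.8] 15.881194689555507
```

View pics/ag_w.png

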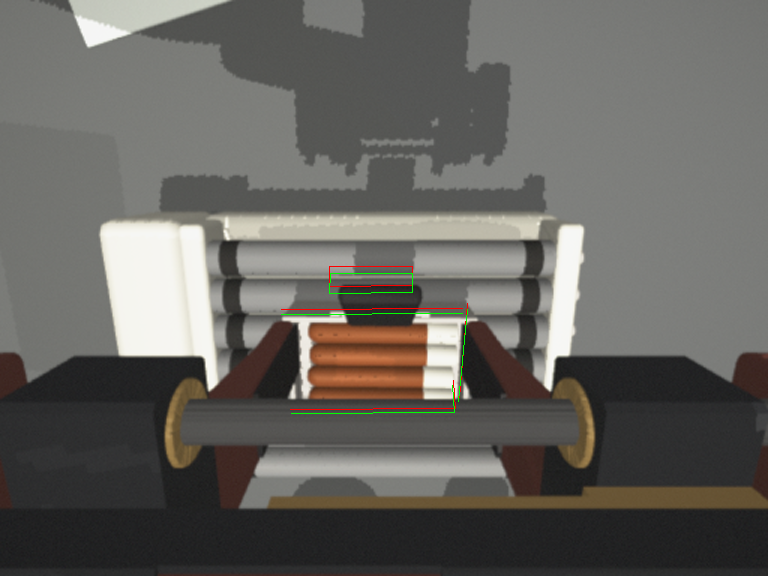

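View pics/ag_r.png

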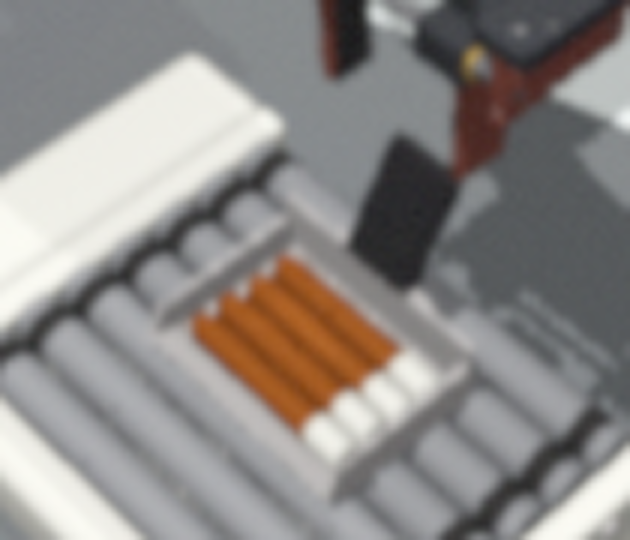

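Call:
{"fn": "move_arm", "kwargs": {"deltas": [[60,0.01,0.001,0.005,0],[80,0.02,0.003,0.015,0],[100,0.0255,0.003,0.028,0],[115,0.0255,0.003,0.038,0],[125,0.0255,0.003,0.041,0]]}}

```text
t: 26.42
ee_pos: [613.9, -100.2, 189.5]
orientation: [-2.434, -1.979, 0.006]
ft_force: [-0.9, 0.5, 0.2]
width: 46.1
```

Call:
{"fn": "move_arm", "kwargs": {"deltas": [[130,0,0,0,0],[135,0,0,0,0],[135,0,0,0,0]]}}

```text
t: 26.67
ee_pos: [615.8, -101.6, 193.4]
orientation: [-2.439, -1.98, 0.0]
ft_force: [-0.2, 0.9, 0.2]
width: 41.3
```

```bash
python3 go.py 608.6 -120.9 157 78.2|head -1;python3 see.py ah_w wrist 150 350 150 300; python3 see.py ah_r scene 215 300 145 215
```

```text
t 26.67 pos [ 615.8 -101.6  193.4] xang 78.12 F [-0.2  0.9  0.2] w 41.3
```

View pics/ah_w.png

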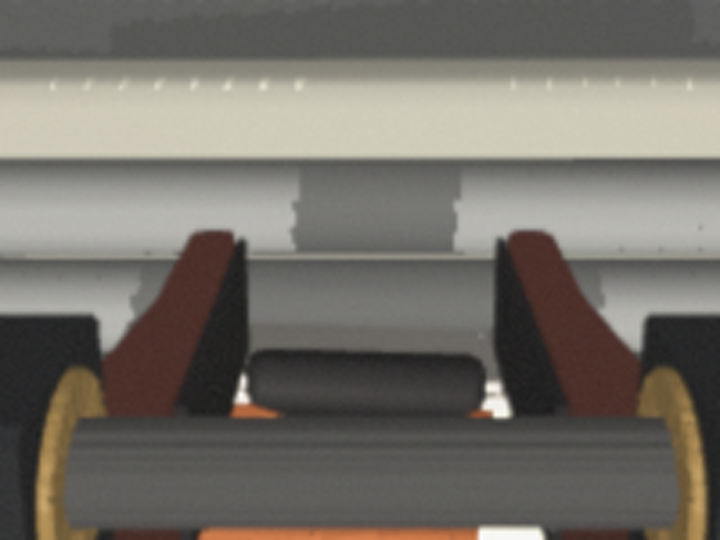

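View pics/ah_r.png

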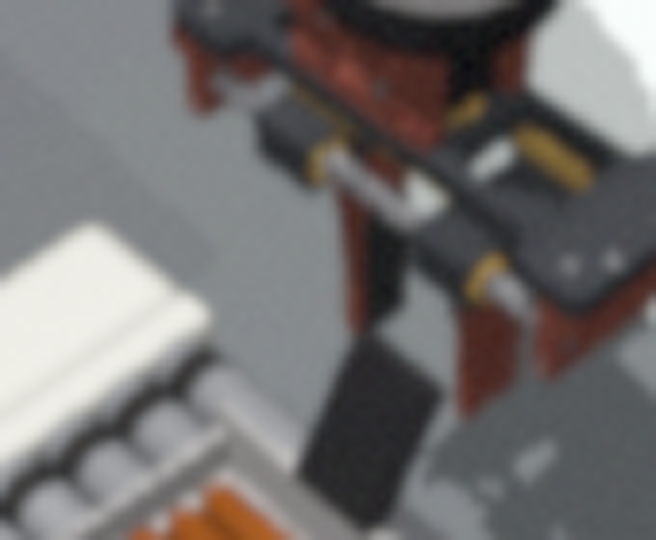

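Run:
```python
from h import *
o=get_obs();M=R.from_rotvec(o['orientation']).as_matrix()
def f(x,y,z): 
    q=proj('wrist',o['ee_pos']+M@np.array([x,y,z]))[0]; return ((q-[150,150])*3.6).round(0).tolist()
for x in(-10,0,10):
  for z in (14,0,-14): print(x,z,f(x,20.6,z))
for y,z in ((62.2,90.1),(70.8,85.1)):
  for F in(-12,-15,-18):
    P=pose(592.8,-192.4,0,-11.8,[[4+20,F+33+y,100+z]]); print('tongue',y,F,((proj('wrist',P)[0]-[150,150])*3.6).round(0))
```

```text
-10 14 [485.0, 349.0]
-10 0 [495.0, 388.0]
-10 -14 [506.0, 433.0]
0 14 [487.0, 295.0]
0 0 [497.0, 329.0]
0 -14 [508.0, 370.0]
10 14 [488.0, 238.0]
10 0 [499.0, 269.0]
10 -14 [511.0, 305.0]
tongue 62.2 -12 [488. 378.]
tongue 62.2 -15 [487. 395.]
tongue 62.2 -18 [486. 412.]
tongue 70.8 -12 [486. 316.]
tongue 70.8 -15 [485. 333.]
tongue 70.8 -18 [485. 350.]
```

Call:
{"fn": "move_arm", "kwargs": {"deltas": [[135,-0.001,0,0,0],[135,-0.0025,0,0,0],[139,-0.0025,0,0,0],[145,-0.0025,0,0,0],[145,-0.0025,0,0,0]]}}

```text
t: 27.18
ee_pos: [615.3, -103.9, 193.7]
orientation: [2.439, 1.98, 0.0]
ft_force: [-0.7, -0.2, 0.7]
width: 38.7
```

Call:
{"fn": "move_arm", "kwargs": {"deltas": [[145,-0.0005,0,-0.001,0],[145,-0.001,0,-0.002,0],[145,-0.0015,0,-0.003,0],[145,-0.002,0,-0.004,0],[145,-0.003,0,-0.005,0]]}}

```text
t: 27.6
ee_pos: [614.6, -106.8, 198.4]
orientation: [-2.439, -1.98, 0.0]
ft_force: [0.3, -0.9, -2.7]
width: 38.4
```

```bash
python3 go.py 608.6 -120.9 157 78.2|head -1; python3 see.py ai_r scene 195 300 150 240;python3 tfit.py - fit -32.1 30.9 -8.5
```

```text
t 27.6 pos [ 614.6 -106.8  198.4] xang 78.14 F [ 0.3 -0.9 -2.7] w 38.4
[-12.6  -8.9 -11.8] 16.65555301673364
```

View pics/ai_r.png

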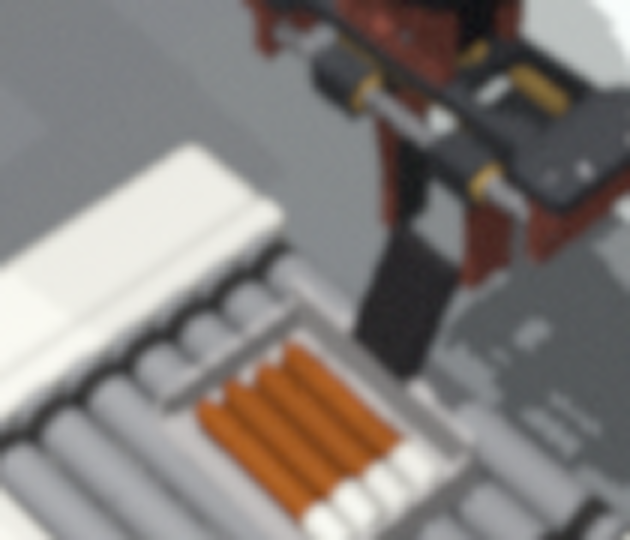

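Call:
{"fn": "move_arm", "kwargs": {"deltas": [[145,-0.001,0,-0.002,0],[145,-0.0025,0,-0.0045,0],[145,-0.004,0,-0.007,0],[145,-0.0055,0,-0.0095,0],[145,-0.007,0,-0.0115,0]]}}

```text
t: 28.12
ee_pos: [613.2, -113.8, 210.3]
orientation: [2.439, 1.98, 0.0]
ft_force: [-0.1, 0.5, -2.8]
width: 38.4
```

```bash
python3 go.py 608.6 -120.9 157 78.2|head -1; python3 see.py aj_r scene 195 300 150 240;python3 tfit.py - fit -32.1 30.9 -8.5
```

```text
t 28.12 pos [ 613.2 -113.8  210.3] xang 78.13 F [-0.1  0.5 -2.8] w 38.4
[ -8.5  -4.2 -12.1] 25.119254643149883
```

View pics/aj_r.png

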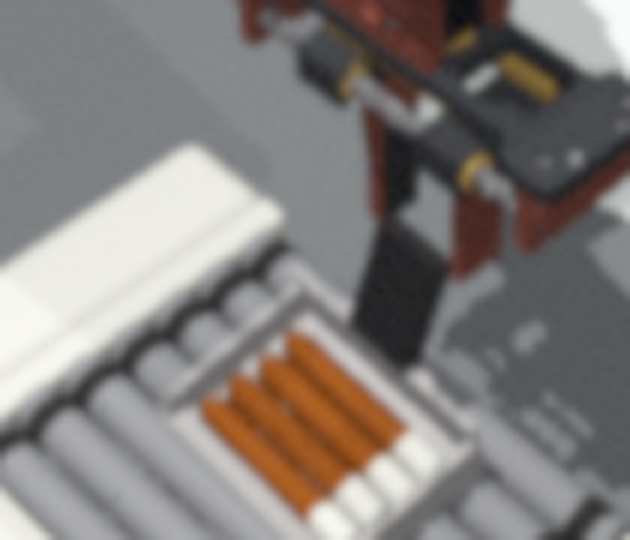

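Call:
{"fn": "move_arm", "kwargs": {"deltas": [[144,-0.001,0,-0.001,0],[143,-0.0025,0,-0.0025,0],[142.5,-0.004,0,-0.004,0],[142,-0.0055,0,-0.0055,0],[142,-0.007,0,-0.0067,0]]}}

```text
t: 28.63
ee_pos: [611.7, -120.6, 216.8]
orientation: [-2.439, -1.98, 0.0]
ft_force: [0.7, -0.6, -3.1]
width: 39.0
```

```bash
python3 go.py 608.6 -120.9 157 78.2|head -1; python3 see.py ak_r scene 195 300 150 240;python3 tfit.py - fit -32.1 30.9 -8.5
```

```text
t 28.63 pos [ 611.7 -120.6  216.8] xang 78.14 F [ 0.7 -0.6 -3.1] w 39.0
[ -8.   -2.3 -12. ] 28.717650697486253
```

View pics/ak_r.png

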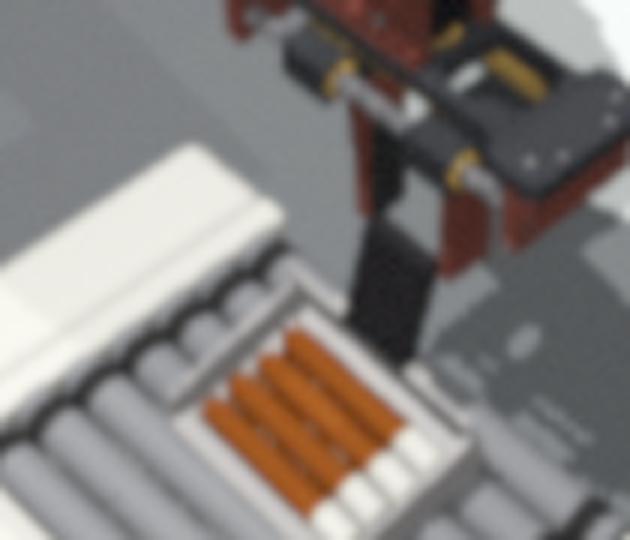

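Call:
{"fn": "move_arm", "kwargs": {"deltas": [[141.5,-0.0015,0,-0.001,0],[141,-0.003,0,-0.0025,0],[141,-0.005,0,-0.004,0],[141,-0.007,0,-0.0055,0],[141,-0.0085,0,-0.0063,0]]}}

```text
t: 29.15
ee_pos: [610.0, -129.0, 223.2]
orientation: [2.439, 1.98, 0.0]
ft_force: [-0.5, 0.5, -3.0]
width: 39.6
```

```bash
python3 go.py 608.6 -120.9 157 78.2|head -1; python3 see.py al_r scene 195 300 150 240;python3 tfit.py - fit -32.1 30.9 -8.5
```

```text
t 29.15 pos [ 610.  -129.   223.2] xang 78.14 F [-0.5  0.5 -3. ] w 39.6
[ -7.3   0.9 -12.1] 36.19471246874842
```

View pics/al_r.png

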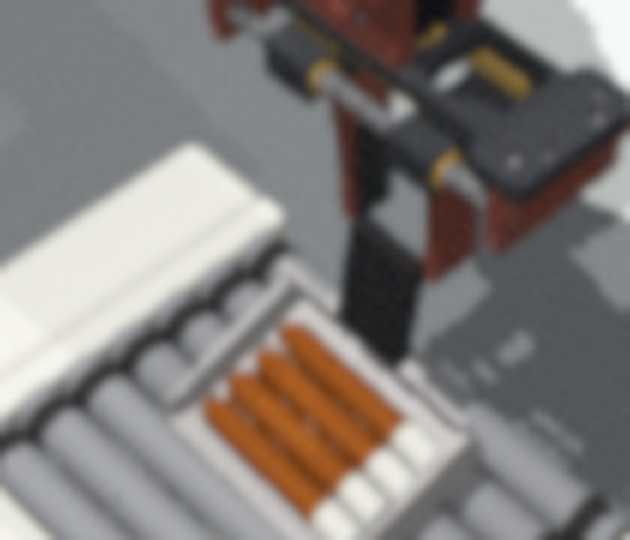

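Call:
{"fn": "move_arm", "kwargs": {"deltas": [[141,-0.0015,0,-0.0008,0],[140.7,-0.003,0,-0.0016,0],[140.5,-0.005,0,-0.0025,0],[140.5,-0.007,0,-0.0035,0],[140.5,-0.009,0,-0.0045,0]]}}

```text
t: 29.67
ee_pos: [608.2, -137.7, 227.7]
orientation: [2.439, 1.98, 0.001]
ft_force: [-0.0, 0.8, -2.3]
width: 40.0
```

```bash
python3 go.py 608.6 -120.9 157 78.2|head -1; python3 see.py am_r scene 185 300 155 255;python3 tfit.py - fit -32.1 30.9 -8.5
```

```text
t 29.67 pos [ 608.2 -137.7  227.7] xang 78.14 F [-0.   0.8 -2.3] w 40.0
[-23.7  -4.2 -11.7] 31.853355347985158
```

View pics/am_r.png

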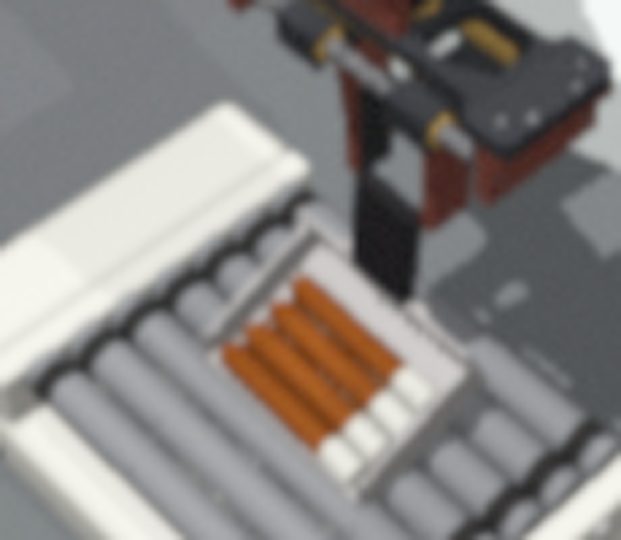

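```bash
cat > tub.py <<'E'
from h import *
import sys
tag=sys.argv[1]; im=get_image('scene');k=6;x0,x1,y0,y1=185,300,165,255
b=cv2.resize(im,None,fx=k,fy=k,interpolation=cv2.INTER_CUBIC)
for g in (-67.5,-40.5,-13.5,13.5,40.5):
    for r,col in ((0,(255,255,0)),):
        P=[[-55,g,102.9],[50,g,102.9]]
        cv2.polylines(b,[((proj('scene',pose(592.8,-192.4,0,-11.8,P))+.5)*k-.5).astype(int)],False,col,1)
cv2.imwrite(f'pics/{tag}.png',b[int(y0*k):int(y1*k),int(x0*k):int(x1*k)])
E
python3 tub.py an
```

```text
(no output)
```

View pics/an.png

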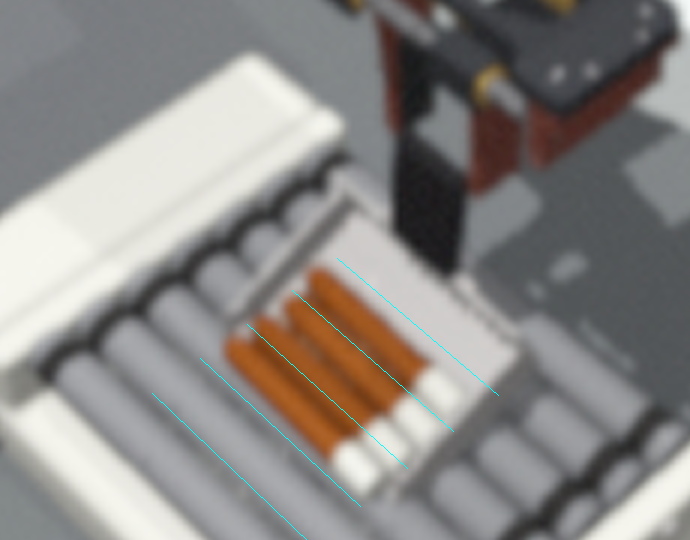

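Call:
{"fn": "move_arm", "kwargs": {"deltas": [[140.5,-0.001,0,-0.0007,0],[140.5,-0.002,0,-0.0013,0],[140.5,-0.003,0,-0.002,0],[140.5,-0.004,0,-0.0025,0]]}}

```text
t: 30.15
ee_pos: [607.3, -141.5, 230.0]
orientation: [-2.439, -1.98, -0.0]
ft_force: [-0.2, 1.5, -1.0]
width: 39.7
```

```bash
python3 go.py 608.6 -120.9 157 78.2|head -1; python3 tub.py ao
```

```text
t 30.15 pos [ 607.3 -141.5  230. ] xang 78.14 F [-0.2  1.5 -1. ] w 39.7
```

View pics/ao.png

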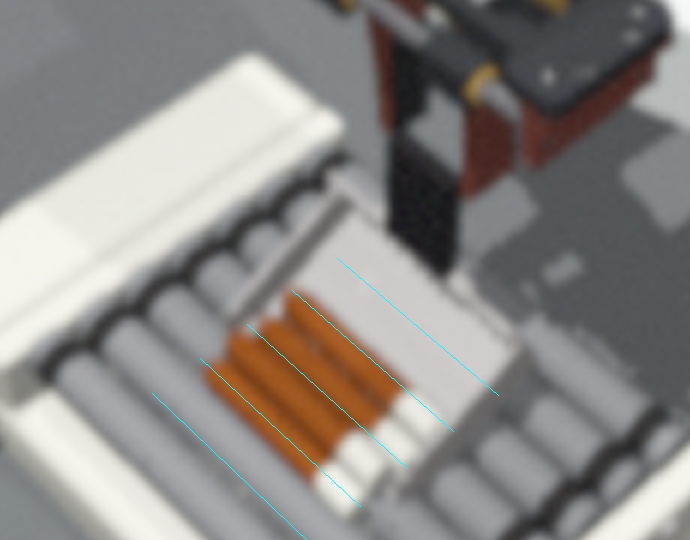

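Call:
{"fn": "move_arm", "kwargs": {"deltas": [[150,0,0,0,0],[180,0,0,0,0],[255,0,0,0,0],[255,0.003,0,-0.001,0],[255,0.007,0,-0.002,0]]}}

```text
t: 30.62
ee_pos: [608.6, -134.7, 231.7]
orientation: [-2.439, -1.979, 0.001]
ft_force: [-0.1, -0.4, -3.1]
width: 37.9
```

```bash
python3 go.py 608.6 -120.9 157 78.2|head -1; python3 tub.py ap
```

```text
t 30.62 pos [ 608.6 -134.7  231.7] xang 78.12 F [-0.1 -0.4 -3.1] w 37.9
```

View pics/ap.png

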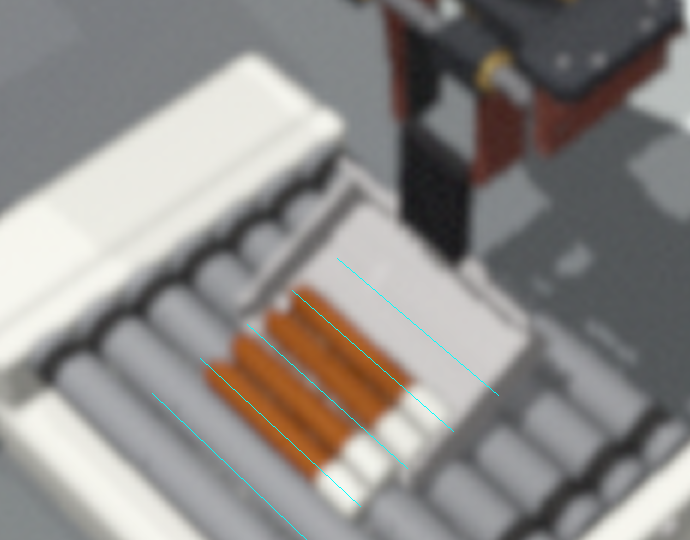

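Call:
{"fn": "move_arm", "kwargs": {"deltas": [[255,0.004,0,0,0],[255,0.008,0,0,0],[255,0.012,0,0,0],[255,0.015,0,0,0]]}}

```text
t: 31.0
ee_pos: [612.0, -119.3, 231.9]
orientation: [-2.439, -1.98, -0.0]
ft_force: [-0.5, 0.6, -2.4]
width: 38.4
```

```bash
python3 go.py 608.6 -120.9 157 78.2|head -1; python3 tub.py aq
```

```text
t 31.0 pos [ 612.  -119.3  231.9] xang 78.16 F [-0.5  0.6 -2.4] w 38.4
```

View pics/aq.png

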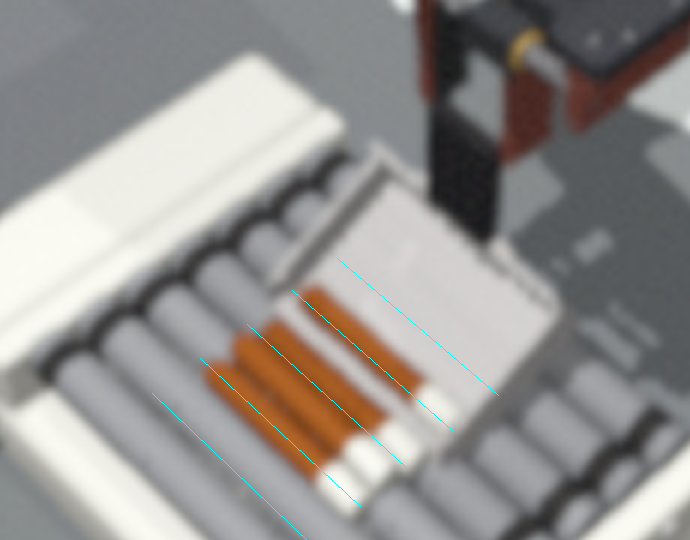

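```bash
python3 see.py ar scene 210 270 205 255; python3 see.py ar_w wrist 100 400 100 325
```

```text
(no output)
```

View pics/ar.png

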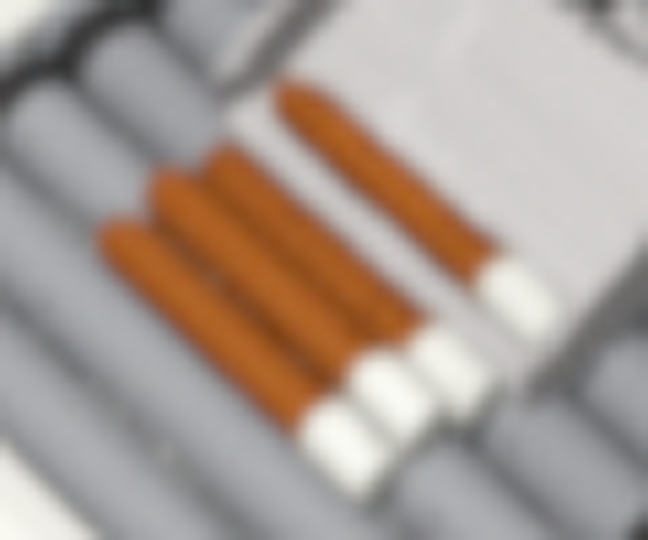

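View pics/ar_w.png

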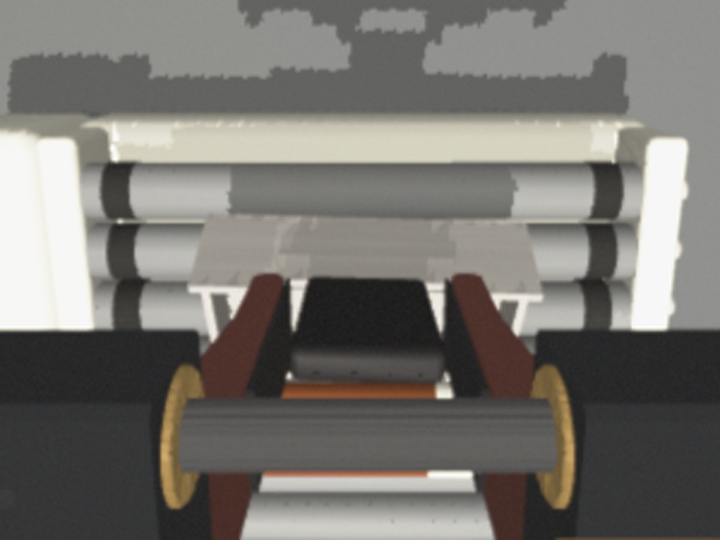

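Call:
{"fn": "move_arm", "kwargs": {"deltas": [[255,0.001,0,-0.001,0],[255,0.002,0,-0.003,0],[255,0.002,0,-0.006,0],[255,0.002,0,-0.008,0]]}}

```text
t: 31.48
ee_pos: [612.3, -118.0, 240.3]
orientation: [2.439, 1.98, 0.0]
ft_force: [-0.2, 0.3, -2.5]
width: 38.1
```

```bash
python3 go.py 608.6 -120.9 157 78.2|head -1; python3 tub.py as; python3 see.py as2 scene 210 270 205 255
```

```text
t 31.48 pos [ 612.3 -118.   240.3] xang 78.13 F [-0.2  0.3 -2.5] w 38.1
```

View pics/as.png

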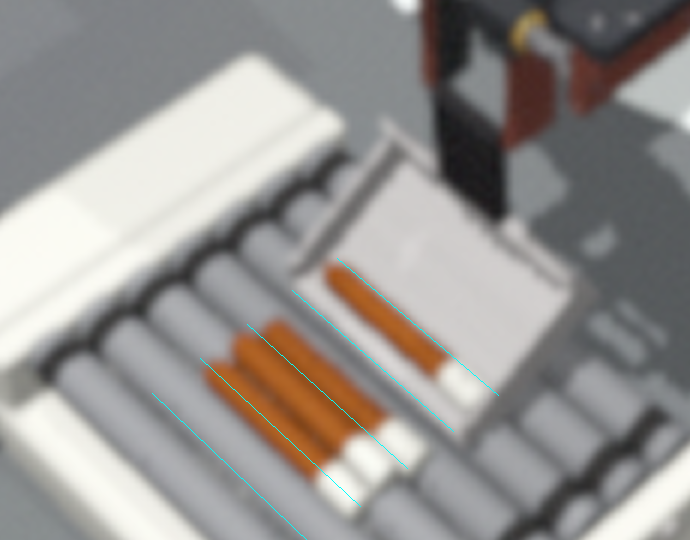

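View pics/as2.png

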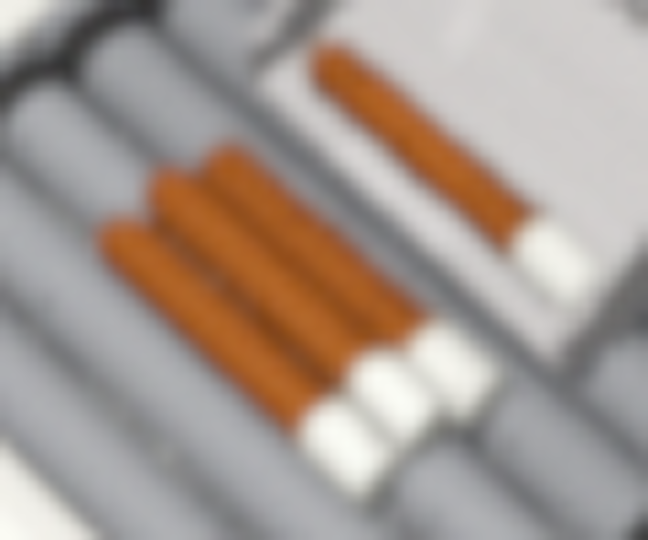

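Call:
{"fn": "move_arm", "kwargs": {"deltas": [[255,-0.004,0,0,0],[255,-0.008,0,0,0],[255,-0.012,0,0,0],[255,-0.015,0,0,0],[255,-0.017,0,0,0]]}}

```text
t: 32.0
ee_pos: [608.6, -135.2, 239.8]
orientation: [-2.439, -1.979, 0.0]
ft_force: [0.5, 0.1, -3.1]
width: 38.1
```

```bash
python3 go.py 608.6 -120.9 157 78.2|head -1; python3 see.py at2 scene 205 275 200 255
```

```text
t 32.0 pos [ 608.6 -135.2  239.8] xang 78.11 F [ 0.5  0.1 -3.1] w 38.1
```

View pics/at2.png

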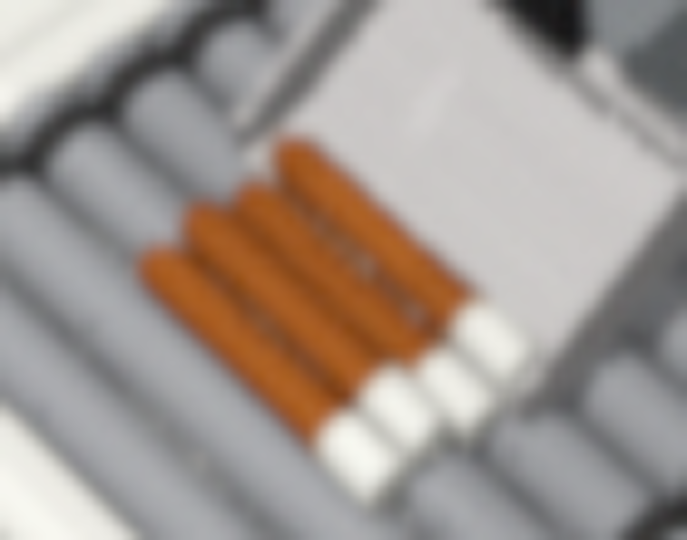

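```bash
cat > tp.py <<'E'
from h import *
import sys
# overlay tray at tilt th, pivot = tray (68.8y,83z) at tool offset (-7.4 y_m, -10.5 z)
tag=sys.argv[1]; o=get_obs(); im=get_image('scene');k=6;x0,x1,y0,y1=190,305,160,255
b=cv2.resize(im,None,fx=k,fy=k,interpolation=cv2.INTER_CUBIC)
d=np.array(o['ee_pos'][:2])-[592.8,-192.4]; c,s=np.cos(np.radians(-11.8)),np.sin(np.radians(-11.8))
xm=c*d[0]+s*d[1]; ym=-s*d[0]+c*d[1]; print('tool xm,ym',xm.round(1),ym.round(1),'z',o['ee_pos'][2].round(1))
L=[[[-59,37,36],[59,37,36]],[[-59,37,36],[-59,37,24],[-59,-33,24],[-59,-33,0]],[[59,37,36],[59,37,24],[59,-33,24],[59,-33,0]],[[-59,-33,0],[-59,-48.6,12],[59,-48.6,12],[59,-33,0]],[[-59,-33,3],[59,-33,3]],[[-20,62.2,90],[20,62.2,90],[20,70.8,85],[-20,70.8,85],[-20,62.2,90]]]
for th,col in zip(map(float,sys.argv[2].split(',')),[(0,0,255),(0,255,0),(255,0,0)]):
    for l in L:
        P=R.from_euler('x',th,degrees=True).apply(np.array(l,float)-[0,68.8,83])+[xm+1,ym-7.4,o['ee_pos'][2]-10.5]
        cv2.polylines(b,[((proj('scene',pose(592.8,-192.4,0,-11.8,P))+.5)*k-.5).astype(int)],False,col,1)
    F=R.from_euler('x',th,degrees=True).apply([[0,-33-68.8,-83],[0,-48.6-68.8,12-83]])+[0,ym-7.4,o['ee_pos'][2]-10.5]; print(th,'F',F[0,1:].round(1),'Ltop',F[1,1:].round(1))
cv2.imwrite(f'pics/{tag}.png',b[int(y0*k):int(y1*k),int(x0*k):int(x1*k)])
E
python3 tp.py au 22,26,30
```

```text
tool xm,ym 3.8 59.0 z 239.9
22.0 F [-11.7 114.3] Ltop [-30.6 119.5]
26.0 F [ -3.5 110.1] Ltop [-22.8 114.1]
30.0 F [  5.  106.6] Ltop [-14.6 109.2]
```

View pics/au.png

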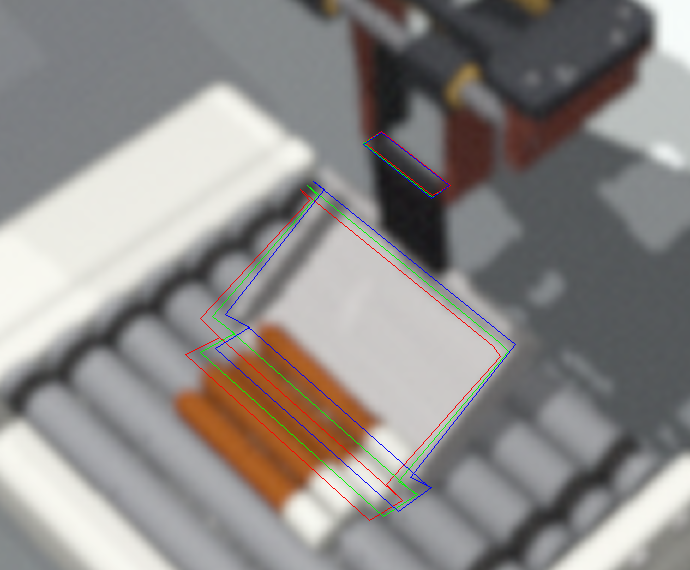

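Call:
{"fn": "move_arm", "kwargs": {"deltas": [[255,0.002,0,0,0],[255,0.005,0,0,0],[255,0.009,0,0,0],[255,0.013,0,0,0],[255,0.016,0,0,0]]}}

```text
t: 32.52
ee_pos: [612.2, -118.2, 239.9]
orientation: [-2.439, -1.981, -0.0]
ft_force: [-0.3, 1.2, -3.6]
width: 37.9
```

```bash
python3 tp.py av 26,30,34;python3 see.py av2 scene 205 275 200 255
```

```text
tool xm,ym 3.8 76.6 z 239.9
26.0 F [ 14.1 110.2] Ltop [ -5.2 114.2]
30.0 F [ 22.5 106.7] Ltop [  3.  109.2]
34.0 F [ 31.2 103.7] Ltop [ 11.6 104.9]
```

View pics/av.png

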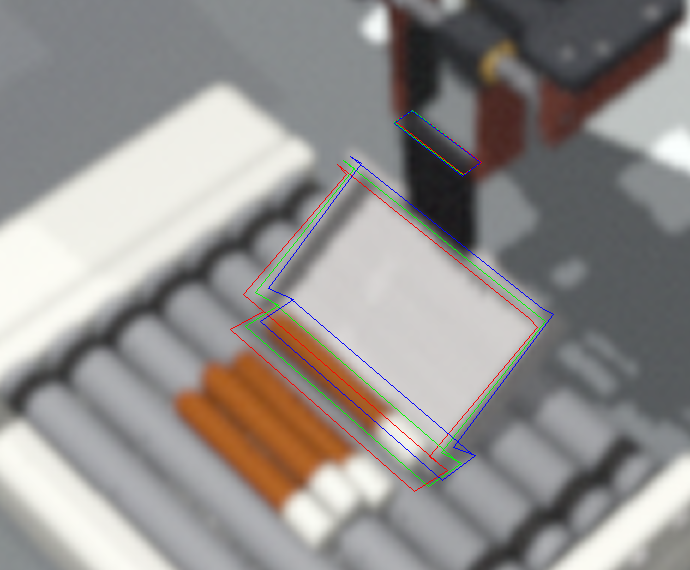

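View pics/av2.png

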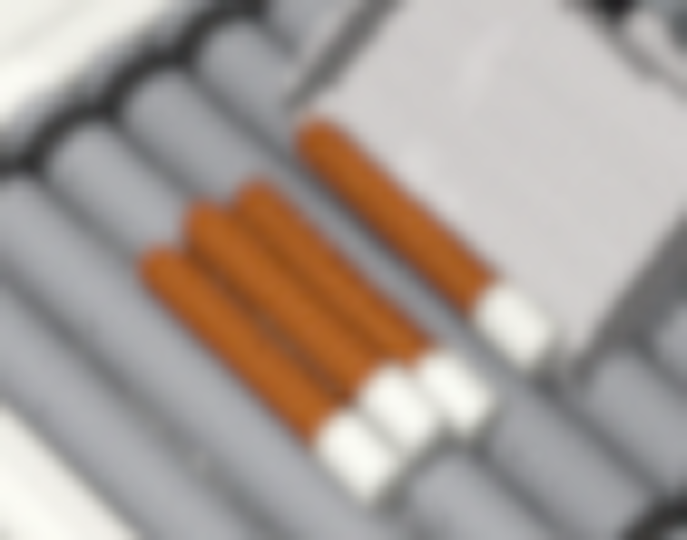

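Call:
{"fn": "move_arm", "kwargs": {"deltas": [[255,0.001,0,0,0],[255,0.003,0,0,0],[255,0.006,0,0,0],[255,0.01,0,0,0],[255,0.014,0,0,0]]}}

```text
t: 33.03
ee_pos: [615.0, -105.0, 240.0]
orientation: [2.439, 1.98, 0.0]
ft_force: [-0.1, -0.3, -3.7]
width: 38.0
```

Call:
{"fn": "move_arm", "kwargs": {"deltas": [[255,0.004,0,0,0],[255,0.008,0,0,0],[255,0.012,0,0,0],[255,0.016,0,0,0],[255,0.02,0,0,0]]}}

```text
t: 33.45
ee_pos: [619.1, -85.2, 240.0]
orientation: [2.439, 1.98, 0.0]
ft_force: [0.2, -0.5, -2.8]
width: 37.9
```

```bash
python3 tp.py aw 26,30,34
```

```text
tool xm,ym 3.9 110.3 z 240.0
26.0 F [ 47.8 110.2] Ltop [ 28.5 114.2]
30.0 F [ 56.2 106.7] Ltop [ 36.7 109.3]
34.0 F [ 64.9 103.7] Ltop [ 45.3 104.9]
```

View pics/aw.png

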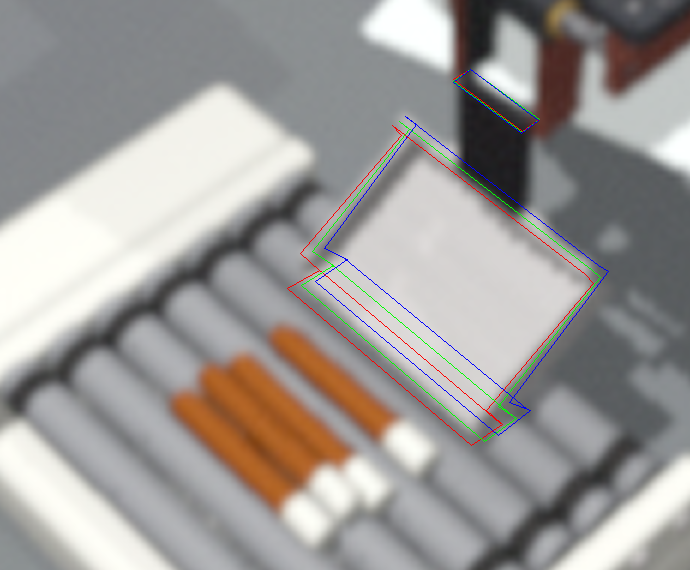

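Call:
{"fn": "move_arm", "kwargs": {"deltas": [[255,0,0,-0.003,0],[255,-0.004,0,-0.0065,0],[255,-0.014,0,-0.0065,0],[255,-0.024,0,-0.0065,0],[255,-0.032,0,-0.0065,0]]}}

```text
t: 33.92
ee_pos: [612.1, -118.6, 246.6]
orientation: [2.439, 1.979, -0.0]
ft_force: [0.2, -1.1, -2.3]
width: 38.1
```

```bash
python3 tp.py ax 28,30,32
```

```text
tool xm,ym 3.8 76.2 z 246.6
28.0 F [ 17.9 115. ] Ltop [ -1.6 118.3]
30.0 F [ 22.1 113.3] Ltop [  2.6 115.9]
32.0 F [ 26.4 111.7] Ltop [  6.8 113.7]
```

View pics/ax.png

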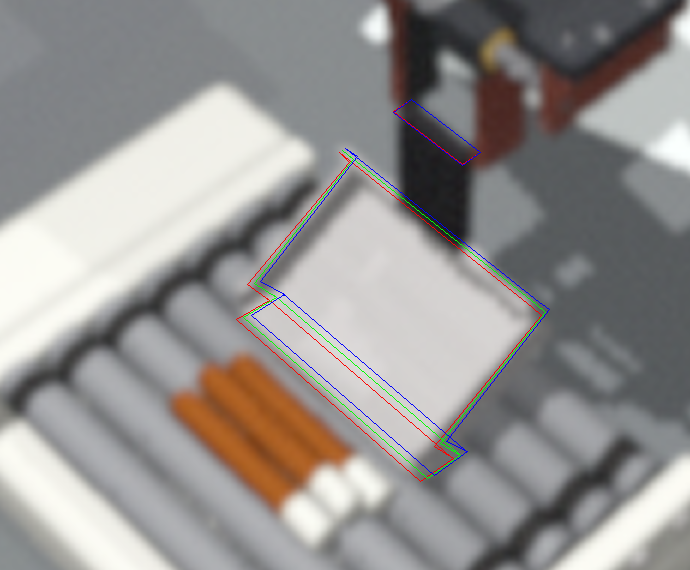

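Call:
{"fn": "move_arm", "kwargs": {"deltas": [[255,-0.005,0,0,0],[255,-0.01,0,0,0],[255,-0.014,0,0,0],[255,-0.017,0,0,0]]}}

```text
t: 34.3
ee_pos: [608.8, -134.2, 246.4]
orientation: [-2.439, -1.98, 0.0]
ft_force: [0.3, -0.7, -2.3]
width: 38.4
```

```bash
python3 tp.py ay 30
```

```text
tool xm,ym 3.8 60.2 z 246.4
30.0 F [  6.2 113.1] Ltop [-13.3 115.7]
```

View pics/ay.png

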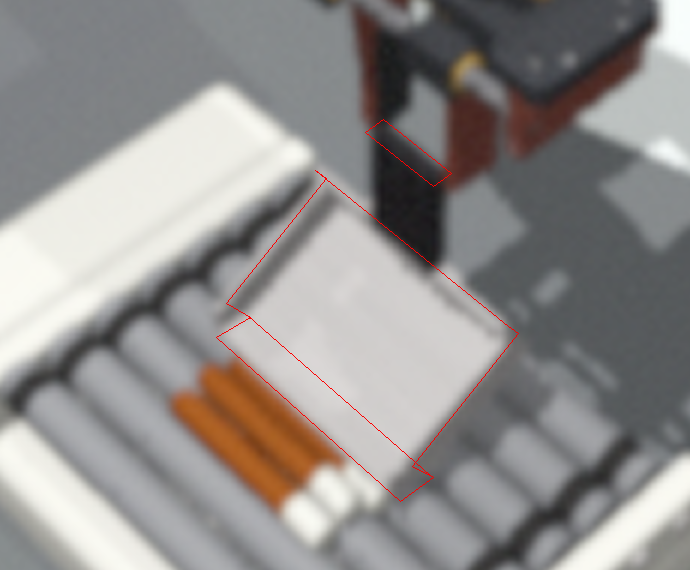

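Call:
{"fn": "move_arm", "kwargs": {"deltas": [[255,0,0,0.0008,0],[255,-0.001,0,0.0015,0],[255,-0.003,0,0.0015,0],[255,-0.005,0,0.0015,0],[255,-0.007,0,0.0015,0]]}}

```text
t: 34.77
ee_pos: [607.5, -140.5, 244.9]
orientation: [-2.439, -1.98, 0.0]
ft_force: [0.4, -0.3, -3.2]
width: 38.5
```

```bash
python3 tp.py az 30;python3 go.py 608.6 -120.9 157 78.2|head -1
```

```text
tool xm,ym 3.8 53.8 z 244.9
30.0 F [ -0.3 111.6] Ltop [-19.8 114.2]
t 34.82 pos [ 607.5 -140.9  244.9] xang 78.15 F [ 0.2 -0.9 -3.8] w 38.3
```

View pics/az.png

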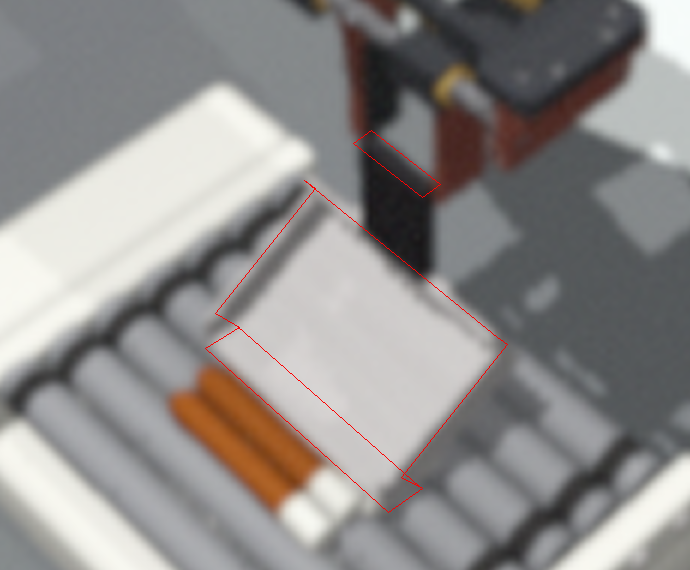

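Call:
{"fn": "move_arm", "kwargs": {"deltas": [[255,-0.002,0,0,0],[255,-0.004,0,0,0],[255,-0.006,0,0,0],[255,-0.008,0,0,0]]}}

```text
t: 35.15
ee_pos: [605.9, -148.5, 245.1]
orientation: [2.439, 1.98, 0.0]
ft_force: [0.3, 0.2, -2.3]
width: 37.7
```

```bash
python3 tp.py ba 30;python3 go.py 608.6 -120.9 157 78.2|head -1
```

```text
tool xm,ym 3.9 45.6 z 245.1
30.0 F [ -8.5 111.8] Ltop [-28.  114.4]
t 35.2 pos [ 605.8 -148.9  245. ] xang 78.13 F [ 0.5 -0.3 -3.2] w 38.3
```

View pics/ba.png

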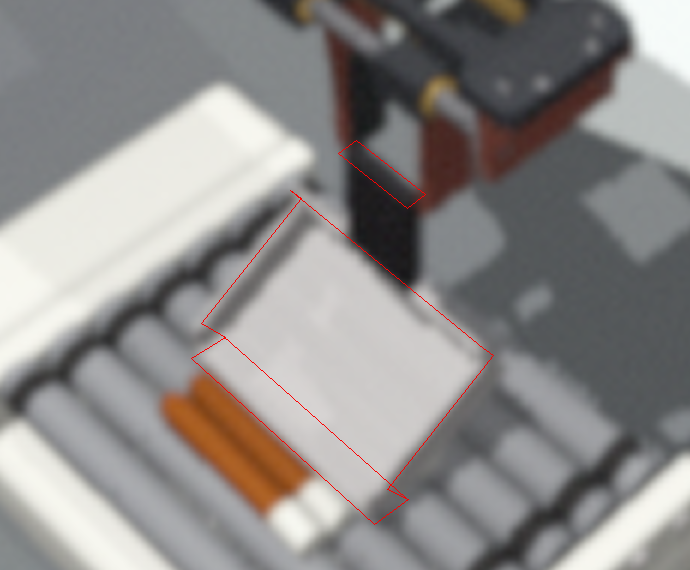

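Call:
{"fn": "move_arm", "kwargs": {"deltas": [[255,-0.002,0,0,0],[255,-0.004,0,0,0],[255,-0.005,0,0,0],[255,-0.006,0,0,0]]}}

```text
t: 35.53
ee_pos: [604.5, -154.4, 244.8]
orientation: [-2.439, -1.98, 0.0]
ft_force: [-0.1, -0.2, -2.5]
width: 38.0
```

```bash
python3 tp.py bb 30;python3 go.py 608.6 -120.9 157 78.2|head -1
```

```text
tool xm,ym 3.7 39.6 z 244.8
30.0 F [-14.5 111.6] Ltop [-34.  114.1]
t 35.58 pos [ 604.5 -154.5  244.9] xang 78.13 F [-0.   0.6 -2.9] w 37.9
```

View pics/bb.png

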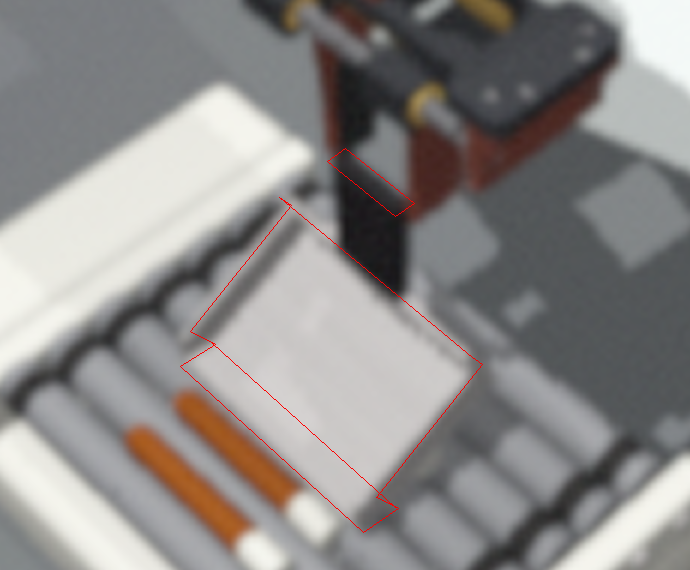

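Call:
{"fn": "move_arm", "kwargs": {"deltas": [[255,0.002,0,-0.003,0],[255,0.006,0,-0.012,0],[255,0.01,0,-0.03,0],[255,0.03,0,-0.05,0],[255,0.06,0,-0.07,0]]}}

```text
t: 36.0
ee_pos: [616.8, -96.3, 316.3]
orientation: [2.441, 1.977, -0.001]
ft_force: [0.2, -0.6, -3.0]
width: 38.3
```

Call:
{"fn": "move_arm", "kwargs": {"deltas": [[255,0.03,0,0,0],[255,0.065,0,0,0],[255,0.1,0,0,0],[255,0.135,0,0,0],[255,0.16,0,0,0]]}}

```text
t: 36.42
ee_pos: [650.2, 64.5, 316.0]
orientation: [-2.438, -1.982, -0.002]
ft_force: [0.5, -0.2, -3.2]
width: 38.1
```

```bash
python3 tub.py bc;python3 go.py 515 290 250 94.7
python3 - <<'E'
from h import *
for c in('scene','top'):
  im=get_image(c)
  if c=='top': cv2.imwrite('pics/bc_t.png',cv2.resize(im[90:260,240:400],None,fx=3.2,fy=3.2,interpolation=cv2.INTER_CUBIC))
  for n in('tube1',):
    for d in place_of(c,n)[:6]:
      p=np.array(d['location'])-[592.8,-192.4,100]; q=R.from_euler('z',11.8,degrees=True).apply(p); print(c,round(d['conf'],2),q.round(1))
E
```

```text
t 36.47 pos [650.8  67.9 315.9] xang 78.33 F [ 0.7  2.5 -3.1] w 38.5
delta [0.1898, -0.178, 0.0664] -0.2856 len 269
scene 0.74 [ -0.9 -42.4   2. ]
scene 0.69 [  4.9 -15.6   9.2]
scene 0.6 [  2.1 -66.6   0.1]
scene 0.57 [ 1.8 14.1  2.7]
top 0.76 [  6.9 -42.9   3.6]
top 0.69 [ 2.3 12.3  3.6]
top 0.66 [  1.3 -71.4   2.3]
top 0.59 [ -0.4 -15.3   5.4]
```

View pics/bc.png

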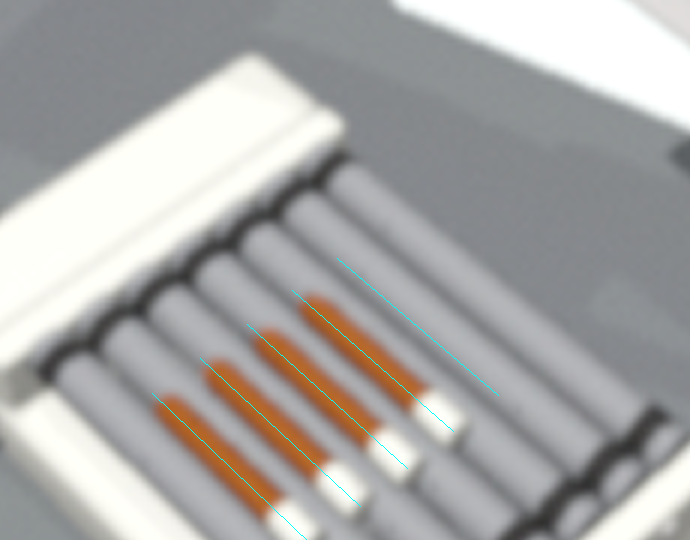

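View pics/bc_t.png

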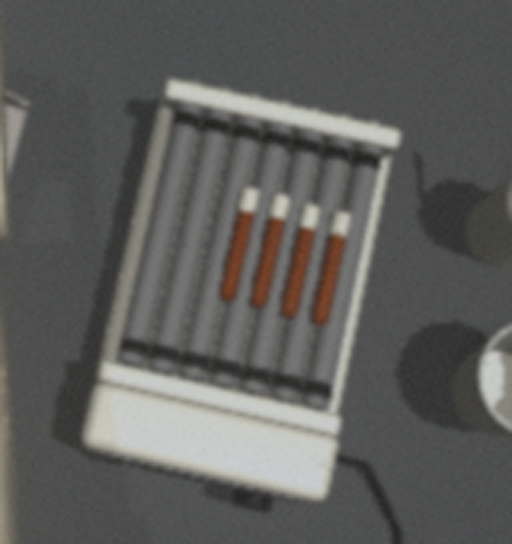

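```bash
python3 go.py 513.5 221 250 94
```

```text
t 36.67 pos [649.7  61.  315.3] xang 78.18 F [-0.5 -0.5 -3.1] w 38.5
delta [0.1287, -0.1661, 0.0653] -0.2762 len 220
```

Call:
{"fn": "move_arm", "kwargs": {"deltas": [[255,0.02,-0.026,0.008,-0.05],[255,0.045,-0.058,0.02,-0.11],[255,0.07,-0.09,0.035,-0.17],[255,0.095,-0.122,0.048,-0.22],[255,0.115,-0.148,0.06,-0.26]]}}

```text
t: 37.08
ee_pos: [527.4, 203.8, 254.9]
orientation: [2.162, 2.28, 0.001]
ft_force: [0.4, -0.0, -3.3]
width: 38.3
```

```bash
python3 go.py 513.5 221 141 94
```

```text
t 37.08 pos [527.4 203.8 254.9] xang 93.05 F [ 0.4 -0.  -3.3] w 38.3
delta [0.0179, -0.013, 0.1139] -0.0166 len 116
```

Call:
{"fn": "move_arm", "kwargs": {"deltas": [[255,0.009,-0.007,0.025,-0.01],[255,0.018,-0.013,0.055,-0.016],[255,0.018,-0.013,0.085,-0.016],[255,0.018,-0.013,0.104,-0.016],[255,0.018,-0.013,0.112,-0.016]]}}

```text
t: 37.5
ee_pos: [513.3, 219.7, 140.6]
orientation: [-2.144, -2.294, 0.006]
ft_force: [-2.4, 3.1, 3.0]
width: 38.3
```

```bash
python3 go.py 513.5 221 136 94; python3 see.py bd scene 220 360 80 190
```

```text
t 37.5 pos [513.3 219.7 140.6] xang 93.89 F [-2.4  3.1  3. ] w 38.3
delta [0.0013, 0.0003, 0.0046] -0.0019 len 5
```

View pics/bd.png

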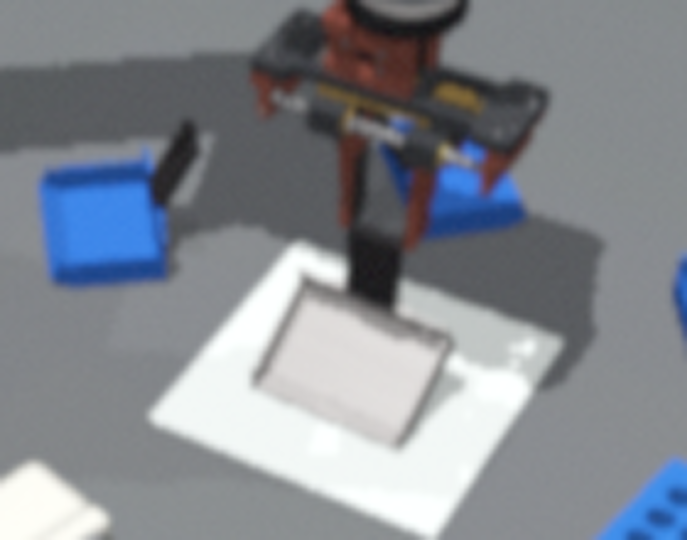

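Call:
{"fn": "move_arm", "kwargs": {"deltas": [[160,0,0,0.001,0],[142,0,0,0.002,0],[141,0.004,0,0.004,0],[141,0.011,0,0.009,0],[141,0.018,0,0.014,0]]}}

```text
t: 37.97
ee_pos: [515.2, 240.8, 130.6]
orientation: [2.144, 2.295, 0.007]
ft_force: [-0.1, 1.8, 3.7]
width: 39.3
```

```bash
python3 go.py 513.5 221 136 94; python3 see.py be scene 220 360 80 190
```

```text
t 37.97 pos [515.2 240.8 130.6] xang 93.9 F [-0.1  1.8  3.7] w 39.3
delta [-0.0196, -0.003, -0.0055] -0.0017 len 21
```

View pics/be.png

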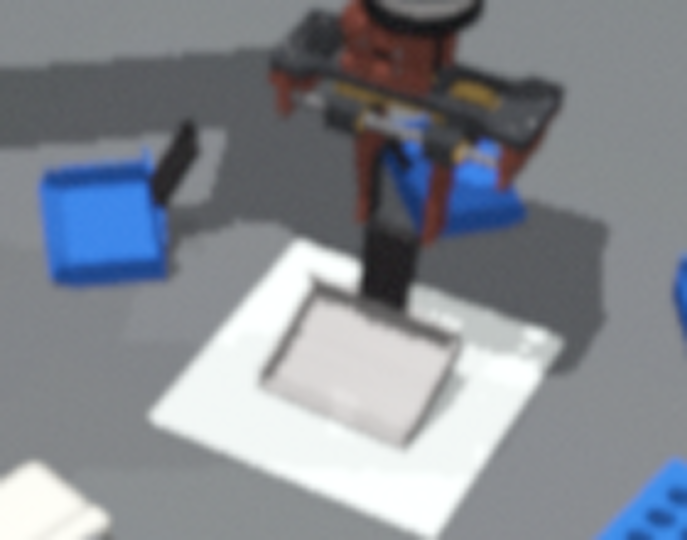

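Call:
{"fn": "move_arm", "kwargs": {"deltas": [[141,0.007,0,0.006,0],[141,0.014,0,0.012,0],[141,0.02,0,0.018,0],[141,0.026,0,0.024,0],[141,0.03,0,0.03,0]]}}

```text
t: 38.43
ee_pos: [511.0, 270.0, 97.9]
orientation: [-2.143, -2.297, 0.001]
ft_force: [-0.4, 0.8, 0.0]
width: 39.8
```

```bash
python3 go.py 513.5 221 97 94; python3 see.py bf scene 220 360 80 190
```

```text
t 38.43 pos [511.  270.   97.9] xang 93.99 F [-0.4  0.8  0. ] w 39.8
delta [-0.0491, -0.0009, 0.0009] -0.0003 len 49
```

View pics/bf.png

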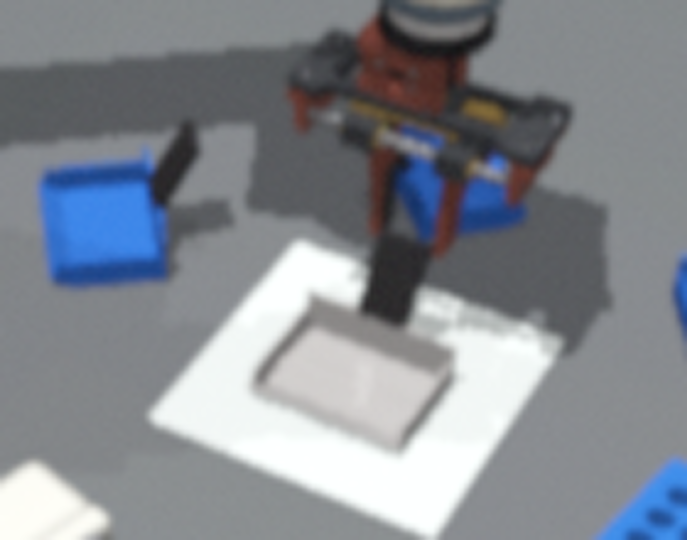

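Nearly level, with no load on the gripper. Open and withdraw upward.

Call:
{"fn": "move_arm", "kwargs": {"deltas": [[138,0,0,0.001,0],[130,0,0,0.001,0],[100,0,0,0,0],[50,0,0,0,0],[0,0,0,-0.005,0]]}}

```text
t: 38.9
ee_pos: [511.0, 268.6, 103.6]
orientation: [-2.144, -2.296, 0.002]
ft_force: [-0.1, 0.5, -1.3]
width: 59.4
```

Call:
{"fn": "move_arm", "kwargs": {"deltas": [[0,0,0,-0.015,0],[0,0,0,-0.045,0],[0,0,0,-0.08,0],[0,0.02,0,-0.1,0],[0,0.05,0,-0.12,0]]}}

```text
t: 39.32
ee_pos: [508.6, 317.8, 226.6]
orientation: [2.146, 2.293, 0.002]
ft_force: [-0.5, -0.3, -0.5]
width: 87.5
```

```bash
python3 go.py 513.5 221 97 94; python3 see.py bg scene 150 380 80 270
python3 - <<'E'
from h import *
for c in('scene','top'):
  im=get_image(c)
  cv2.imwrite(f'pics/bh_{c}.png',cv2.resize(im,None,fx=1.5,fy=1.5))
  for n in('tray_foot','tray_lip','tray_handle','pad','beaker','wash_bottle','rack'):
    print(c,n,[(round(d['conf'],2),np.round(d['location'],0).tolist()) for d in place_of(c,n)][:4])
  for d in place_of(c,'tube1')[:6]:
      p=np.array(d['location'])-[592.8,-192.4,100]; q=R.from_euler('z',11.8,degrees=True).apply(p); print(c,round(d['conf'],2),q.round(1))
E
```

```text
t 39.32 pos [508.6 317.8 226.6] xang 93.77 F [-0.5 -0.3 -0.5] w 87.5
delta [-0.0969, -0.0017, 0.1296] -0.004 len 162
scene tray_foot [(0.87, [455.0, 433.0, 3.0]), (0.82, [274.0, 235.0, -5.0]), (0.82, [729.0, 420.0, 0.0]), (0.78, [514.0, 194.0, 2.0])]
scene tray_lip [(0.73, [756.0, 379.0, 16.0]), (0.68, [516.0, 145.0, 20.0]), (0.62, [235.0, 204.0, 12.0]), (0.57, [594.0, -193.0, 102.0])]
scene tray_handle [(0.9, [420.0, 394.0, 68.0]), (0.88, [314.0, 269.0, 70.0]), (0.73, [509.0, 246.0, 70.0]), (0.6, [693.0, 464.0, 65.0])]
scene pad [(0.71, [514.0, 208.0, -4.0])]
scene beaker [(0.68, [484.0, -431.0, 0.0])]
scene wash_bottle [(0.93, [641.0, -436.0, 1.0])]
scene rack [(0.67, [775.0, 133.0, 2.0])]
scene 0.79 [  1.5 -41.5   2.6]
scene 0.78 [  4.3 -14.2   6.5]
scene 0.72 [  0.8 -69.7   2.1]
scene 0.6 [ 2.7 13.1  4.1]
top tray_foot [(0.9, [725.0, 423.0, 0.0]), (0.87, [273.0, 235.0, -1.0]), (0.78, [518.0, 193.0, 1.0])]
top tray_lip [(0.98, [515.0, 145.0, 18.0]), (0.92, [753.0, 377.0, 14.0]), (0.74, [230.0, 206.0, 13.0]), (0.29, [591.0, -203.0, 106.0])]
top tray_handle []
top pad [(0.94, [517.0, 203.0, 1.0])]
top beaker [(0.96, [489.0, -426.0, -1.0])]
top wash_bottle [(0.58, [638.0, -438.0, -1.0])]
top rack [(0.85, [779.0, 134.0, 2.0]), (0.16, [589.0, -234.0, 99.0])]
top 0.78 [ 5.9 12.3  4.9]
top 0.57 [  1.4 -67.3   2.5]
top 0.49 [ -3.8 -11.7   1.9]
top 0.44 [  6.7 -42.7   0.8]
```

View pics/bg.png

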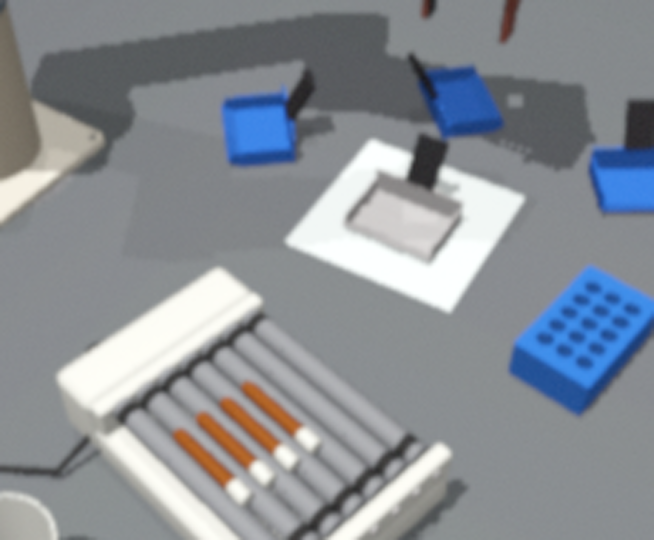

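View pics/bh_top.png

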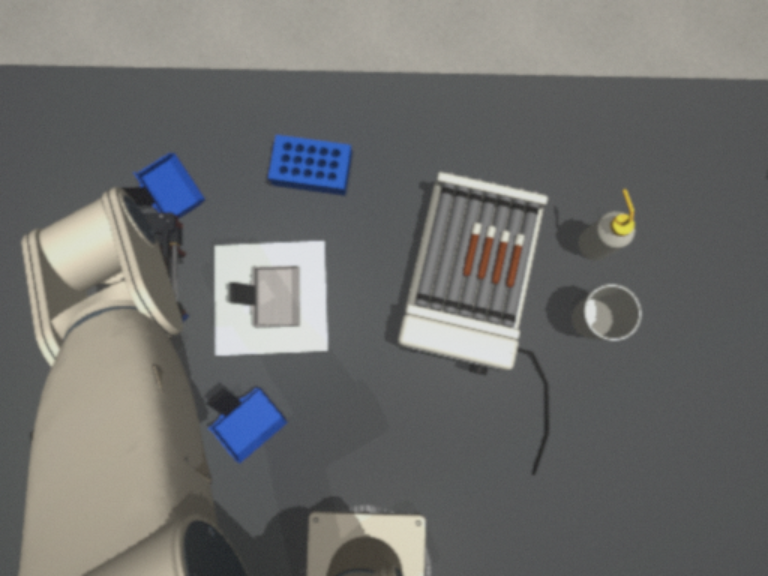

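```bash
python3 -c "
from workcell import *
print(close_job())"
```

```text
the job is handed in; nothing more can be done
None
```

The job is handed in. All four tubes lie in grooves of their own, and the tray stands upright and empty on its pad.

**How it was poured:** The arm could not tilt the tool. I carried the tray level by the edges of its handle, set it on the rollers, and tipped it by lifting it from the very top of the handle.

**What went wrong on the way:**
- Several early tipping attempts only slid the tray on the rollers.
- While pouring, two tubes left together and one ended up wedged between its neighbours above a roller. I pushed it clear with the lip of the tray; the gripper never reached down to the tubes.

**Last checks:** At about 39 s of the 64 s allowed, I looked again with the scene and overhead cameras.
- **Tubes:** They are in the grooves at y of about -67.5, -40.5, -13.5 and 13.5 mm, within about 7 mm of mid-roller and parallel to the rollers. One network reading put the -13.5 mm tube 6.5 mm above the roller tops, just over the limit. The other camera gave 1.9 mm, and the picture shows the tube seated.
- **Tray:** It looks level and is about 10 mm from the pad's centre.
- **Bystanders:** The beaker, wash bottle and rack are where they started, within the accuracy of the readings.
- **Arm:** It is clear of everything and its force readings are near zero.

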